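# Make up the wheel-change kit for the polishing machine

### The job

Make up the wheel-change kit in the white tray: thread the two plates that have two holes over the pair of pins, the long one first, down on the block, and the short one flat on top of it; lay the large grinding wheel flat in the round dish and stand the flanged collar upright, flange down, in the square dish. The plate with only one hole and the small grinding wheel are not part of the kit: leave them lying where they are.

Things in the scene. Friction and masses are not known exactly. Their poses are not given: they have to be found in the camera images.
- tray: white open tray, fixed, 126 x 350 mm outside, floor 5 mm thick, rim 16 mm high; origin at the centre of its underside on the table, long side along its y. Its three bays, at y = -112, 0 and +112 mm, hold the pin block and the two dishes in any arrangement, all fixed and turned as the tray is. The loose parts and other small clutter lie round the tray; nothing in this working area stands higher than 65 mm; a bottle, a cup and a trough stand behind it.
- pin_block: fixed aluminium block with two upright steel pins; origin at the centre of its underside, on the tray floor. The block is 84 mm along its y, 26 mm along x, its top 15 mm above the origin. Pins at y = -24 and +24 mm, x = 0, 8 mm diameter, standing 37 mm above the block's top (tips 52 mm above the origin), the last 7 mm tapered to 3 mm diameter.
- round_dish: fixed shallow round grey dish, 84 mm outside diameter, 76 mm inside, rim 10 mm high, floor 4 mm thick; origin at the centre of its underside, on the tray floor.
- square_dish: fixed shallow square grey dish, 74 mm outside, 66 mm inside, rim 10 mm high, floor 4 mm thick; origin at the centre of its underside, on the tray floor, sides along its x and y.
- plate_long: loose flat aluminium plate 104 x 34 x 10 mm (x, y, z), about 80 g, lying flat, with two 13 mm through holes at x = -24 and +24 mm; origin at its centre, mid-thickness.
- plate_short: loose flat aluminium plate 74 x 34 x 10 mm (x, y, z), about 80 g, lying flat, with two 13 mm through holes at x = -24 and +24 mm; origin at its centre, mid-thickness.
- plate_one_hole: look-alike: aluminium plate of the same 104 x 34 x 10 mm outline but with a single 13 mm hole in the middle; origin at its centre. Stays where it is.
- wheel_large: loose rigid grey-green grinding wheel lying flat, 54 mm diameter, 24 mm thick, brass bush in the middle, about 110 g; origin at its centre, mid-thickness, z along its axis.
- wheel_small: look-alike: grinding wheel of the same material and thickness (24 mm) but only 36 mm diameter; origin at its centre. Stays where it is.
- collar: loose steel flanged collar standing upright, about 150 g: round flange 44 mm diameter and 8 mm thick at the bottom, round boss 24 mm diameter rising to 38 mm above the underside; origin at the centre of its underside, z up.
Not all that is in view belongs to the job. What is shaped like the plate_long but green is not meant.

How it is judged:
At the end, for the whole second after the job is handed in: Two-hole plates on the pins, level within 0.1 rad: long one on the block, short one on it (6 mm sideways, 3 mm height). Large wheel flat in the round dish, collar upright in the square dish, on their floors (3 mm). One-hole plate and small wheel within 20 mm of their start. All released, at rest (horizontal distance between each of plate_long, plate_short and pin_block below 0.006 m and z of plate_long in the frame of pin_block between 0.017 and 0.023 m and angle between the z axis of each of plate_long, plate_short and the z axis of pin_block, either way round below 0.1 rad and linear speed of each of plate_long, plate_short, wheel_large, collar below 0.02 m/s and angular speed of each of plate_long, plate_short, wheel_large, collar below 0.2 rad/s and angle between the x axis of each of plate_long, plate_short and the y axis of pin_block, either way round below 0.2 rad and z of plate_short in the frame of pin_block between 0.027 and 0.033 m and horizontal distance between wheel_large and round_dish below 0.013 m and z of wheel_large in the frame of round_dish between 0.013 and 0.019 m and angle between the z axis of wheel_large and the z axis of round_dish, either way round below 0.1 rad and horizontal distance between collar and square_dish below 0.017 m and z of collar in the frame of square_dish between 0.001 and 0.007 m and angle between the z axis of collar and the z axis of square_dish, either way round below 0.1 rad and angle between collar's own z axis and vertical below 0.1 rad and distance of each of plate_one_hole, wheel_small from where it was at the start of the episode below 0.02 m); the robot touches nothing.
It fails at once if the one-hole plate is moved by more than 30 mm (distance of plate_one_hole from where it was at the start of the episode above 0.03 m).
It fails at once if the small grinding wheel is moved by more than 30 mm (distance of wheel_small from where it was at the start of the episode above 0.03 m).
It also fails if it takes over 122 s, if anything falls off the work surface, if the arm or the gripper's body presses on something with over 40 N, if the wrist force passes 120 N, or if a joint passes its speed limit or range.

### The arm

A 6-joint arm with a two-finger parallel gripper is mounted at the origin on the work surface. World frame = base frame: x ahead of the robot, y to its left, z up, the work surface at z = 0. Lengths are in m, angles in rad, forces in N, time in s.
With the tool pointing down it reaches from about 0.25 to 0.8 m from the base axis. Payload 3.9 kg.
Tool frame: the origin (TCP) lies at the very end of the fingers, on their centre line; the grasp point (between the pads) lies 19 mm behind it (hold_point_z is the distance from the TCP to the grasp point, in m); z points along the fingers, y is the direction in which the jaws open and shut (so a half turn about z gives the same grasp; the last joint's range is limited). The gripper opens to 85 mm and grips with 20 to 120 N. Pads are 22 mm wide; open, the fingers measure 114 mm over their backs; the gripper's body (76 mm by 85 mm) begins 54 mm behind the grasp point. The pads swing forward as they close: fully open they stand 13 mm farther back than shut.
Start: joints at [-1.199, 0.26, -0.138, 1.173, 0, 1.571], TCP at [0.191, -0.489, 0.198] pointing down, gripper open.
Joint ranges: [-2.78, 2.78], [-0.83, 1.72], [-1.28, 1.37], [-1.9, 2.12], [-1.57, 1.48], [-3.14, 3.14]. Speed limits (rad/s): [2.57, 2.57, 3.14, 3.14, 3.14, 3.14].

### API

Orientations are given as a unit quaternion [w, x, y, z].
In Python, from bench import read_state, grab_frame, job_done, hold_point_z gives the robot as it stands.
- The arm moves only by the tool drive_tool, never from a script. Its argument "increments" is a list of rows, each a list of 7 numbers: the turn, a rotation vector about the tool's x, y, z in rad, then the shift along the tool's x, y, z in m, then the finger opening in m, from 0 to 0.0854. In form: [[rx, ry, rz, x, y, z, jaw], ...]. A call has 1 to 12 rows; each row is the pose to reach, as a shift and turn from the pose commanded when the call began, along the tool's axes at that moment; what a row does not reach only later rows make up. A row lasts 1/12 s, in which the tool goes at most 41.7 mm and 7.16 degrees, less where a joint would pass 70% of its speed; a pose out of reach is approached as far as the arm can. A call with a gripper value outside its range is refused whole. The fingers move at their own pace and stop on an object; "newtons" is the grip in N (left out, the last holds). Time passes only in rows, so rows that repeat a pose let the fingers close. It gives the time, the measured TCP pose, the force and the opening at its end, in the units of the state.
- read_state(): the state, without advancing time (a new reading comes with each control period).
- grab_frame(name): name is "scene" or "side" or "wrist"; returns a dict with "image" (480x640x3 uint8, blue, green, red), "depth" (480x640 float32, m along the optical axis (not along the pixel's ray), 0 where there is no reading), "K" (3x3 intrinsics, pixels), "rvec" (rotation vector, rad) and "tvec" (3), from world to camera coordinates, as OpenCV has them; the wrist camera has in their place "T_tool_cam" (4x4, takes a point from camera to tool coordinates, whose origin is the TCP and whose axes are the flange's). Camera axes: x right, y down, z forward; pixel columns grow to the right and rows downward; lengths in m; the calibration is good to about 2 mm. The wrist camera is an equidistant fisheye: a pixel r from the principal point sees the ray r / f radians off the axis. A picture is of the moment at which its call begins: read the wrist's pose just before it.
- job_done(): hands the job in, once; it reports no verdict.
The state is a dict: "time": time; "joint_positions": joint angles; "joint_velocities": joint speeds; "joint_efforts": joint torques, N m; "eef_pos": TCP position; "tcp_rot": TCP orientation; "force": force on the tool from outside, world axes, zero at the start; "wrist_torque": the same for the moment, N m; "grip_width": finger opening in m.
Only numpy, scipy, OpenCV 4.12 (cv2) and the standard library are available. Lean on these libraries where they do the work, as an engineer would, in place of code of your own. Each camera call takes 0.05 s, during which the arm holds its last target.

## Working session

There is one attempt and no reset: what is moved stays moved. The work goes in short steps, Python scripts to look and compute and a tool call to move; the robot and the scene stay as the last step left them, time stands still between calls to the robot, and variables do not carry over. Pictures are saved under pics/ and viewed, and the job is handed in when it is done.

Besides the shell and the picture viewer there is one more tool, called after "Emit:" by a JSON object that holds its "op" and its "data". drive_tool: Moves the arm, as the interface text tells. Its arguments: {"type":"object","properties":{"increments":{"type":"array"},"newtons":{"type":"number"}},"required":["increments"]}

```bash
ls; mkdir -p pics; python3 - <<'E'
from bench import *
import cv2,numpy as np
print(read_state(), hold_point_z)
for n in ["scene","side","wrist"]:
    f=grab_frame(n); cv2.imwrite(f"pics/{n}0.png",f["image"]); np.savez(f"pics/{n}0.npz",**f)
    print(n,{k:v for k,v in f.items() if k not in("image","depth")})
E
```

```text
pics
{'time': 0.0, 'joint_positions': array([-1.19904367e+00,  2.60665442e-01, -1.39412163e-01,  1.17268233e+00,
       -4.06225313e-05,  1.57077543e+00]), 'joint_velocities': array([ 1.13604351e-03,  7.59276911e-05, -1.15815523e-03, -2.10559443e-03,
        5.39311774e-04, -5.96989849e-04]), 'joint_efforts': array([ 1.88689778e-04, -4.05676532e+01,  2.53921813e+01,  1.86800474e-02,
        1.29582750e-04, -2.04749284e-06]), 'eef_pos': array([ 0.19041602, -0.48843492,  0.1974584 ]), 'tcp_rot': array([-9.61141143e-04,  9.82772267e-01,  1.84818038e-01, -2.01396533e-04]), 'force': array([-0.4285455 , -1.07843753,  0.22830254]), 'wrist_torque': array([-0.01346961,  0.05208585, -0.04013615]), 'grip_width': 0.08562982808144388} 0.0187
scene {'K': array([[440.91662543,   0.        , 322.15223629],
       [  0.        , 440.91662543, 243.1004809 ],
       [  0.        ,   0.        ,   1.        ]]), 'rvec': array([ 2.12110429,  0.8330783 , -0.39027556]), 'tvec': array([-0.43705491, -0.17286049,  1.31596206])}
side {'K': array([[513.15646912,   0.        , 308.23812585],
       [  0.        , 513.15646912, 242.47005998],
       [  0.        ,   0.        ,   1.        ]]), 'rvec': array([ 2.40152911, -0.07238086,  0.05184148]), 'tvec': array([-0.51999468,  0.11071682,  1.14976824])}
wrist {'K': array([[371.64829954,   0.        , 320.90291135],
       [  0.        , 371.64829954, 248.5087549 ],
       [  0.        ,   0.        ,   1.        ]]), 'T_tool_cam': array([[-3.95440545e-04, -9.59033556e-01, -2.83292220e-01,
         7.24789323e-02],
       [ 9.99997664e-01, -9.81210812e-04,  1.92583642e-03,
         6.72423305e-04],
       [-2.12491114e-03, -2.83290797e-01,  9.59031704e-01,
        -1.75396010e-01],
       [ 0.00000000e+00,  0.00000000e+00,  0.00000000e+00,
         1.00000000e+00]])}
```

View pics/scene0.png

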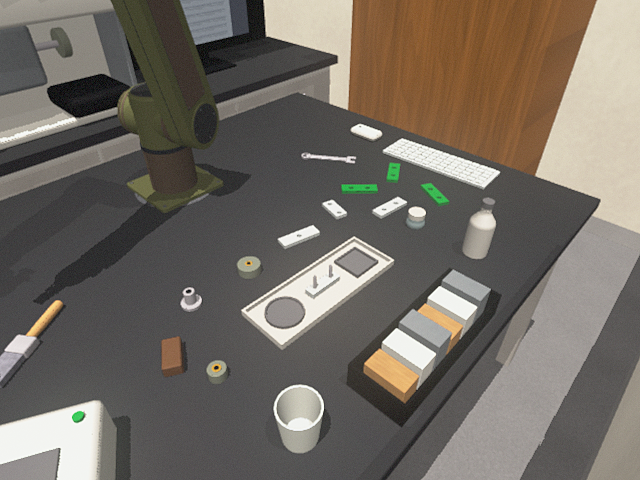

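View pics/side0.png

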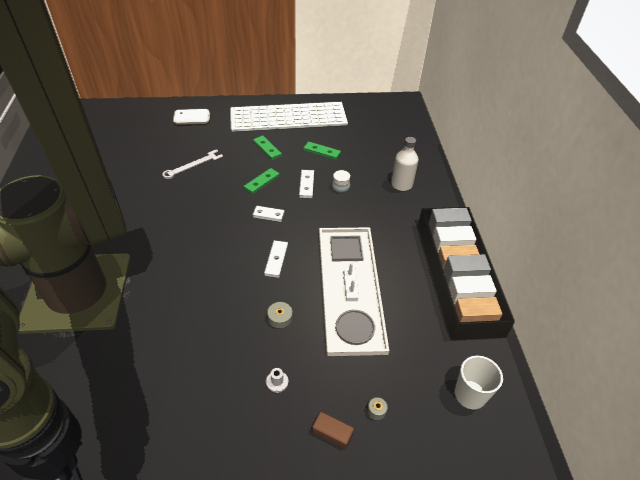

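View pics/wrist0.png

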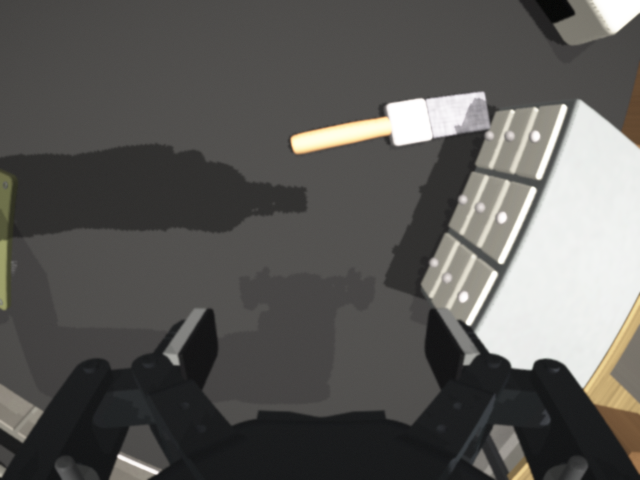

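Side view: tray centred near (352,290), with the square dish at its far end (347,248), the pins in the middle, and the round dish at (355,327). The plates are at (307,183), (268,213) and (276,258), the large wheel is at (280,315), the collar at (277,378) and the small wheel at (377,408). I'll zoom in and measure.

```bash
cat > h.py <<'E'
import cv2,numpy as np
from scipy.spatial.transform import Rotation as R
def load(n): return dict(np.load(f"pics/{n}.npz"))
def ray(f,uv):
    uv=np.atleast_2d(uv).astype(float); K=f["K"]
    M=R.from_rotvec(f["rvec"]).as_matrix(); c=-M.T@f["tvec"]
    d=np.c_[(uv[:,0]-K[0,2])/K[0,0],(uv[:,1]-K[1,2])/K[1,1],np.ones(len(uv))]@M
    return c,d
def cast(f,uv,z):
    c,d=ray(f,uv); return c+d*((z-c[2])/d[:,2])[:,None]
def proj(f,p):
    M=R.from_rotvec(f["rvec"]).as_matrix(); q=np.atleast_2d(p)@M.T+f["tvec"]
    q=q@f["K"].T; return q[:,:2]/q[:,2:]
def cloud(f):
    v,u=np.mgrid[0:480,0:640]; c,d=ray(f,np.c_[u.ravel(),v.ravel()])
    return (c+d*f["depth"].reshape(-1,1)).reshape(480,640,3)
E
python3 - <<'E'
from h import *
s=load("side0");c=load("scene0")
a=cv2.resize(s["image"][130:290,230:390],(780,780)[:2] and (600,600),interpolation=cv2.INTER_CUBIC)
cv2.imwrite("pics/z1.png",a)
cv2.imwrite("pics/z2.png",cv2.resize(c["image"][170:350,170:430],(780,540),interpolation=cv2.INTER_CUBIC))
for n,f in(("side",s),("scene",c)):
    P=cloud(f); hsv=cv2.cvtColor(f["image"],cv2.COLOR_BGR2HSV)
    ws=(P[...,0]>.2)&(P[...,0]<.75)&(abs(P[...,1])<.5)
    for z0,z1,nm in((.006,.08,"obj"),):
        m=(ws&(P[...,2]>z0)&(P[...,2]<z1)&(f["depth"]>0)).astype(np.uint8)
        k,l,st,ce=cv2.connectedComponentsWithStats(m)
        for i in range(1,k):
            if st[i,4]>60:
                q=P[l==i]; print(n,nm,st[i],ce[i].round(1),"med",np.median(q,0).round(4),"top",np.percentile(q[:,2],95).round(4), "ext",np.percentile(q[:,0],[1,99]).round(3),np.percentile(q[:,1],[1,99]).round(3), f["image"][l==i].mean(0).round())
E
```

```text
side obj [304 144  37  15 235] [323.8 150.3] med [0.6002 0.476  0.0097] top 0.0129 ext [0.544 0.643] [0.442 0.5  ] [ 83. 166.  71.]
side obj [262 146  20  12 124] [271.8 151.4] med [0.4474 0.4755 0.0095] top 0.0127 ext [0.42  0.471] [0.452 0.498] [ 85. 166.  74.]
side obj [185 149  33  20 110] [202.7 158.6] med [0.2567 0.4544 0.008 ] top 0.0102 ext [0.203 0.288] [0.417 0.494] [212. 216. 223.]
side obj [244 168  36  24 320] [261.2 180. ] med [0.4152 0.3515 0.0096] top 0.0124 ext [0.372 0.46 ] [0.31  0.397] [ 84. 168.  72.]
side obj [300 170  14  27 306] [306.6 182.8] med [0.5393 0.3346 0.0095] top 0.0128 ext [0.519 0.559] [0.284 0.39 ] [234. 239. 240.]
side obj [332 170  18  22 317] [341.2 180.6] med [0.6299 0.3107 0.0362] top 0.0438 ext [0.609 0.653] [0.298 0.347] [172. 181. 181.]
side obj [253 206  32  14 266] [268.4 212.6] med [0.4326 0.2229 0.0095] top 0.0125 ext [0.397 0.469] [0.199 0.248] [227. 233. 233.]
side obj [ 320  228   69  127 2004] [350.7 277.4] med [0.6209 0.0595 0.0124] top 0.0175 ext [0.549 0.682] [-0.197  0.154] [176. 185. 191.]
side obj [265 241  23  35 469] [276.1
[... 2537 characters left out ...]
171.]
scene obj [ 261  296   46   35 1066] [284.4 312.4] med [ 0.6109 -0.1334  0.0088] top 0.0148 ext [0.572 0.653] [-0.174 -0.094] [137. 140. 146.]
scene obj [ 34 301  30  33 356] [ 48.1 315.9] med [ 0.2727 -0.4698  0.0162] top 0.0199 ext [0.247 0.296] [-0.499 -0.436] [100. 157. 196.]
scene obj [161 337  24  40 770] [172.1 356.1] med [ 0.5515 -0.356   0.0267] top 0.0291 ext [0.509 0.578] [-0.384 -0.325] [ 68.  92. 127.]
scene obj [207 361  21  22 372] [217.  371.4] med [ 0.6345 -0.3193  0.023 ] top 0.0256 ext [0.614 0.647] [-0.334 -0.301] [112. 139. 145.]
scene obj [102 404  15  34 149] [109.4 420.7] med [ 0.6035 -0.4959  0.0501] top 0.0784 ext [0.591 0.611] [-0.5   -0.491] [106. 113. 116.]
```

View pics/z1.png

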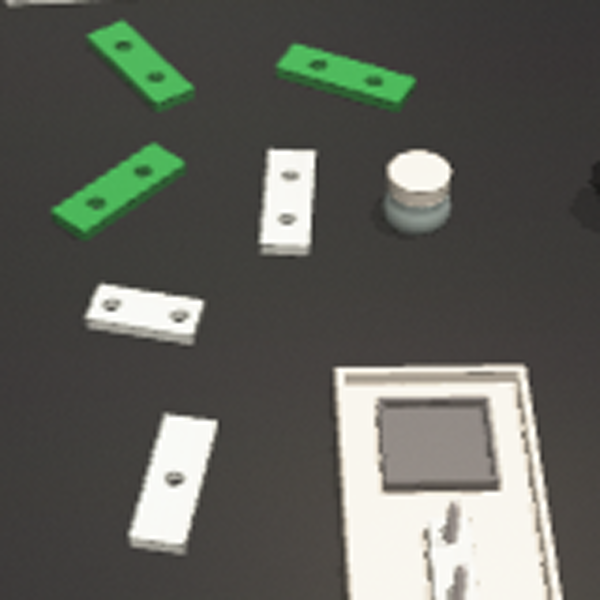

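View pics/z2.png

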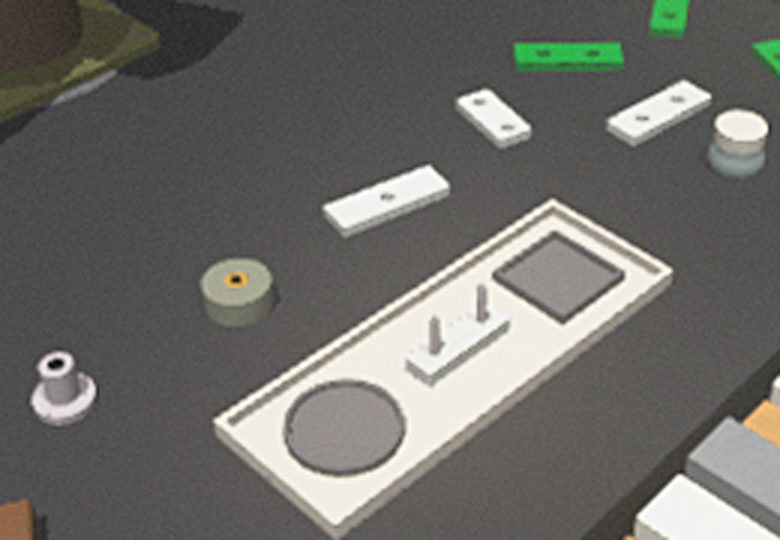

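The zoom confirms the two-hole long plate at side (307,183), the two-hole short plate at (268,213) and the one-hole plate at (276,258). Now precise poses from both cameras.

```bash
python3 - <<'E'
from h import *
for n in("side0","scene0"):
    f=load(n); P=cloud(f); img=f["image"]; g=cv2.cvtColor(img,cv2.COLOR_BGR2GRAY)
    def near(x,y,r): return (np.hypot(P[...,0]-x,P[...,1]-y)<r)&(f["depth"]>0)
    for nm,x,y,r,L in(("long",.54,.336,.065,.104),("short",.434,.2235,.05,.074)):
        m=(near(x,y,r)&(g>130)).astype(np.uint8)
        cs,h=cv2.findContours(m,cv2.RETR_CCOMP,cv2.CHAIN_APPROX_NONE)
        for i,c in enumerate(cs):
            a=cv2.contourArea(c)
            if h[0][i][3]<0 and a>100:
                q=cast(f,c[:,0],.0075)[:,:2]; r=cv2.minAreaRect((q*1000).astype(np.float32)); print(n,nm,r)
        # holes by darkness
        b=(near(x,y,r and .04)&1).astype(np.uint8)
        hull=cv2.convexHull(np.vstack([c for c in cs if cv2.contourArea(c)>5])); hm=np.zeros_like(g); cv2.fillConvexPoly(hm,hull,1); hm=cv2.erode(hm,np.ones((3,3)))
        dk=((hm>0)&(g<190)).astype(np.uint8); k,l,st,ce=cv2.connectedComponentsWithStats(dk)
        for i in range(1,k):
            if st[i,4]>3:
                w=np.where(l==i); wt=200-g[w].astype(float); u=np.array([[np.average(w[1],weights=wt),np.average(w[0],weights=wt)]]); print("  hole?",st[i,4],u.round(1),cast(f,u,.008).round(4))
    # dishes, pins
    z=P[...,2]; ws=(P[...,0]>.53)&(P[...,0]<.7)&(P[...,1]>-.22)&(P[...,1]<.17)
    m=(ws&(g<160)&(g>60)).astype(np.uint8)
    k,l,st,ce=cv2.connectedComponentsWithStats(m)
    for i in range(1,k):
        if st[i,4]>40:
            w=np.where(l==i); uv=np.c_[w[1],w[0]]; q=cast(f,uv,.009)[:,:2]
            print("  grey",st[i],q.mean(0).round(4),cv2.minAreaRect((q*1000).astype(np.float32)))
    # tray outline
    m=(ws&(g>100)).astype(np.uint8)|m
    cs,_=cv2.findContours(m,cv2.RETR_EXTERNAL,cv2.CHAIN_APPROX_NONE); c=max(cs,key=cv2.contourArea)
    q=cast(f,c[:,0],.014)[:,:2]; print("  tray",cv2.minAreaRect((q*1000).astype(np.float32)))
    x0,x1,y0,y1=(325,380,250,310) if n=="side0" else (290,350,255,310)
    cv2.imwrite(f"pics/pins_{n}.png",cv2.resize(img[y0:y1,x0:x1],None,fx=10,fy=10,interpolation=cv2.INTER_CUBIC))
E
```

```text
side0 long ((538.458740234375, 335.0428771972656), (113.68155670166016, 35.72734069824219), 83.3624496459961)
  hole? 8 [[306.8 176.4]] [[0.5415 0.3624 0.008 ]]
  hole? 11 [[306.1 188.1]] [[0.5363 0.3144 0.008 ]]
  hole? 13 [[304.4 195.7]] [[0.5298 0.2842 0.008 ]]
side0 short ((431.57611083984375, 223.3301544189453), (43.49480438232422, 76.73666381835938), 74.43128967285156)
  hole? 12 [[259.2 211.1]] [[0.41   0.2313 0.008 ]]
  hole? 11 [[277.4 214.2]] [[0.4565 0.2178 0.008 ]]
  hole? 39 [[267.7 217.7]] [[0.4314 0.2059 0.008 ]]
  grey [ 308  226   95  143 3270] [ 0.6086 -0.0922] ((613.882568359375, -31.497482299804688), (389.4713134765625, 169.4027557373047), 89.99942016601562)
  grey [330 236  33  25 751] [0.6183 0.0919] ((618.0855712890625, 92.80299377441406), (77.84590148925781, 74.5633316040039), 87.08799743652344)
  grey [ 335  310   40   35 1082] [ 0.6108 -0.1325] ((610.7989501953125, -131.5330810546875), (84.99736022949219, 83.7841796875), 86.7619400024414)
  tray ((613.031005859375, -35.251434326171875), (387.36358642578125, 168.48599243164062), 89.99942016601562)
scene0 long
[... 869 characters left out ...]

  grey [334 247  44  31 745] [0.6185 0.0911] ((617.9635620117188, 92.02579498291016), (80.17321014404297, 78.04374694824219), 87.69110870361328)
  grey [ 228  259  175  107 2878] [ 0.6658 -0.1064] ((621.4296264648438, -31.922119140625), (386.1536865234375, 169.46380615234375), 89.92107391357422)
  grey [306 278  33  20  89] [ 0.6222 -0.0264] ((623.3186645507812, -23.078994750976562), (84.53794860839844, 24.565399169921875), 73.90730285644531)
  grey [ 265  297   40   32 1025] [ 0.6108 -0.133 ] ((610.1929321289062, -132.3130340576172), (81.4935531616211, 86.14278411865234), 44.546875)
  tray ((624.7327270507812, -35.17665100097656), (384.2310485839844, 168.41220092773438), 89.92106628417969)
```

View pics/pins_side0.png

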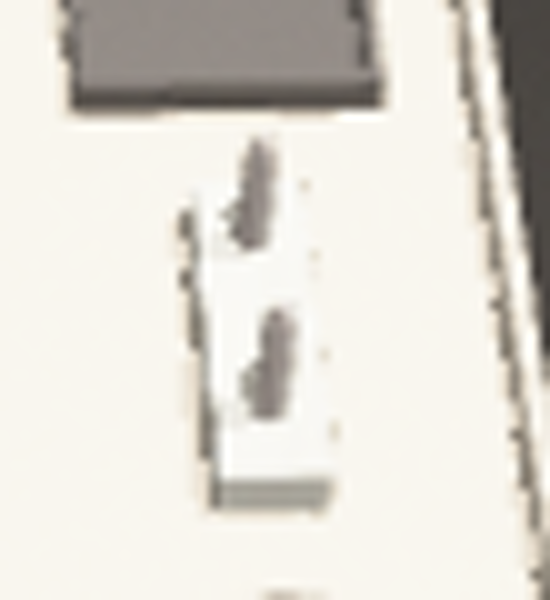

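View pics/pins_scene0.png

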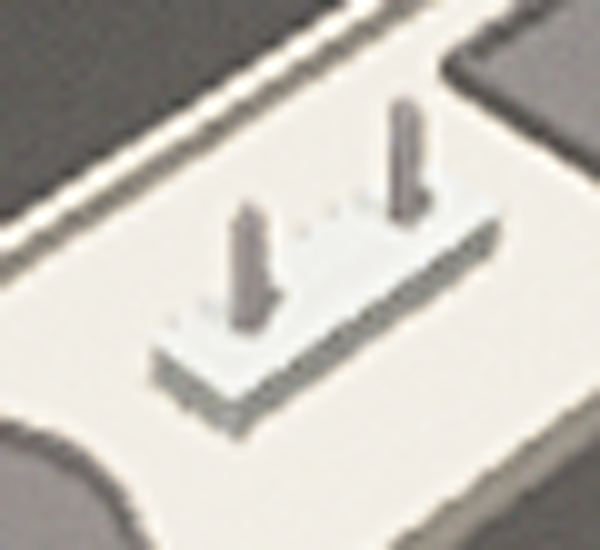

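Tray from the dishes: square at (0.618,0.092), round at (0.611,-0.1325), so the block is near (0.6146,-0.0203) with its y-axis at 1.537 rad. Now a move planner and the first hover.

```bash
cat >> h.py <<'E'
def Rdown(a):
    return np.array([[np.cos(a),np.sin(a),0],[np.sin(a),-np.cos(a),0],[0,0,-1.]])
def plan(x,y,z,a):
    from bench import read_state
    s=read_state(); q=s["tcp_rot"]; M=R.from_quat([q[1],q[2],q[3],q[0]]).as_matrix()
    t=M.T@(np.array([x,y,z])-s["eef_pos"]); r=R.from_matrix(M.T@Rdown(a)).as_rotvec()
    print("rot",r.round(4),"shift",t.round(4),"rows",np.ceil(max(np.linalg.norm(t)/.0417,np.degrees(np.linalg.norm(r))/7.16)),"t",round(s["time"],2),"grip",round(s["grip_width"],4),"pos",s["eef_pos"].round(4),"a",round(np.arctan2(M[1,0],M[0,0]),4),"F",s["force"].round(1))
def wcast(f,st,uv,z):
    q=st["tcp_rot"]; M=R.from_quat([q[1],q[2],q[3],q[0]]).as_matrix()
    K=f["K"];T=f["T_tool_cam"]; uv=np.atleast_2d(uv).astype(float)
    d=np.c_[(uv[:,0]-K[0,2])/K[0,0],(uv[:,1]-K[1,2])/K[1,1]]; r=np.linalg.norm(d,axis=1)
    v=np.c_[d*(np.sin(r)/np.maximum(r,1e-9))[:,None],np.cos(r)]
    v=v@T[:3,:3].T@M.T; c=M@T[:3,3]+st["eef_pos"]
    return c+v*((z-c[2])/v[:,2])[:,None]
def wsnap(name):
    from bench import read_state,grab_frame
    st=read_state(); f=grab_frame("wrist"); cv2.imwrite(f"pics/{name}.png",f["image"])
    return f,st
E
python3 -c "
from h import *
plan(.539,.3375,.13,1.4626)"
```

```text
rot [-1.4000e-03 -8.0000e-04 -1.0908e+00] shift [ 0.6248 -0.643   0.0686] rows 22.0 t 0.15 grip 0.0853 pos [ 0.1905 -0.4886  0.1977] a 0.3718 F [-0.7 -0.7 -0.8]
```

Emit:
{"op": "drive_tool", "data": {"increments": [[0,0,-1.091,0.625,-0.643,0.069,0.05],[0,0,-1.091,0.625,-0.643,0.069,0.05],[0,0,-1.091,0.625,-0.643,0.069,0.05],[0,0,-1.091,0.625,-0.643,0.069,0.05],[0,0,-1.091,0.625,-0.643,0.069,0.05],[0,0,-1.091,0.625,-0.643,0.069,0.05],[0,0,-1.091,0.625,-0.643,0.069,0.05],[0,0,-1.091,0.625,-0.643,0.069,0.05],[0,0,-1.091,0.625,-0.643,0.069,0.05],[0,0,-1.091,0.625,-0.643,0.069,0.05],[0,0,-1.091,0.625,-0.643,0.069,0.05],[0,0,-1.091,0.625,-0.643,0.069,0.05]], "newtons": 40}}

```text
time: 1.15
eef_pos: [0.3847, -0.0278, 0.1599]
tcp_rot: [0.0, 0.744, 0.668, 0.0]
force: [1.0, -0.1, 0.6]
grip_width: 0.0497
```

```bash
python3 -c "
from h import *
plan(.539,.3375,.13,1.4626)"
```

```text
rot [0.0005 0.0002 0.0003] shift [0.3798 0.114  0.0299] rows 10.0 t 1.15 grip 0.0497 pos [ 0.3847 -0.0278  0.1599] a 1.4629 F [ 1.  -0.1  0.6]
```

Emit:
{"op": "drive_tool", "data": {"increments": [[0,0,0,0.38,0.114,0.03,0.05],[0,0,0,0.38,0.114,0.03,0.05],[0,0,0,0.38,0.114,0.03,0.05],[0,0,0,0.38,0.114,0.03,0.05],[0,0,0,0.38,0.114,0.03,0.05],[0,0,0,0.38,0.114,0.03,0.05],[0,0,0,0.38,0.114,0.03,0.05],[0,0,0,0.38,0.114,0.03,0.05],[0,0,0,0.38,0.114,0.03,0.05],[0,0,0,0.38,0.114,0.03,0.05],[0,0,0,0.38,0.114,0.03,0.05],[0,0,0,0.38,0.114,0.03,0.05]]}}

```text
time: 2.15
eef_pos: [0.5385, 0.3365, 0.1287]
tcp_rot: [-0.0, 0.744, 0.669, -0.001]
force: [-0.5, -0.1, -0.6]
grip_width: 0.0502
```

```bash
python3 -c "
from h import *
f,st=wsnap('w1'); np.savez('pics/w1.npz',**f,pos=st['eef_pos'],rot=st['tcp_rot'])
plan(.539,.3375,.13,1.4626)"
```

```text
rot [-0.0016  0.0017  0.0008] shift [ 0.0023  0.0006 -0.0009] rows 1.0 t 2.2 grip 0.0503 pos [0.5381 0.3352 0.1291] a 1.4634 F [-0.7  0.5 -0.7]
```

View pics/w1.png

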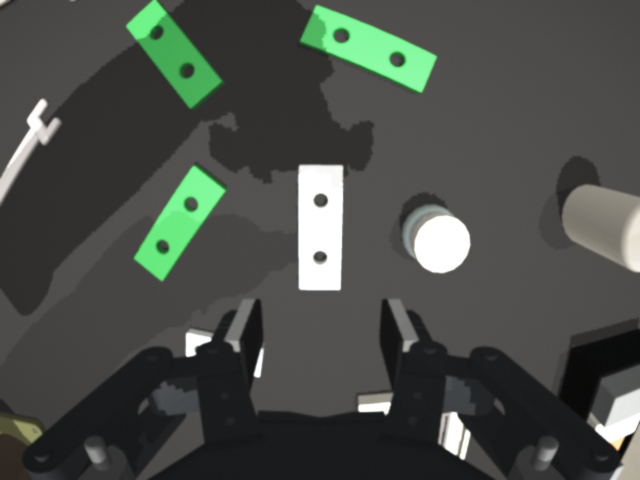

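The plate is seen upright below the gripper, with holes near (320,200) and (320,257). It's well aligned.

```bash
cat >> h.py <<'E'
def wholes(name,f,st,ztop,roi,thr=190):
    x0,x1,y0,y1=roi; g=cv2.cvtColor(f["image"],cv2.COLOR_BGR2GRAY)
    m=np.zeros_like(g); m[y0:y1,x0:x1]=(g[y0:y1,x0:x1]>thr)
    cs,h=cv2.findContours(m,cv2.RETR_CCOMP,cv2.CHAIN_APPROX_NONE)
    k=max(range(len(cs)),key=lambda i:cv2.contourArea(cs[i]))
    r=cv2.minAreaRect((wcast(f,st,cs[k][:,0],ztop)[:,:2]*1000).astype(np.float32)); print("outline",r)
    hs=[]
    for i,c in enumerate(cs):
        if h[0][i][3]==k and cv2.contourArea(c)>30:
            u=np.array([cv2.minEnclosingCircle(c)[0]]) if False else c[:,0].mean(0,keepdims=True)
            p=wcast(f,st,u,ztop)[0]; hs.append(p); print("hole",u.round(1),p.round(4),cv2.contourArea(c))
    hs=np.array(hs)
    if len(hs)==2:
        d=hs[0]-hs[1]; print("centre",hs.mean(0).round(4),"sep",np.linalg.norm(d).round(4),"ang",np.arctan2(d[1],d[0]).round(4))
E
python3 -c "
from h import *
f=load('w1'); st=dict(eef_pos=f['pos'],tcp_rot=f['rot'])
wholes('',f,st,.010,(285,360,150,300))
plan(.539,.3375,.13,1.4626)"
```

```text
outline ((538.5342407226562, 336.60211181640625), (104.8398666381836, 35.51442337036133), 83.65711212158203)
hole [[319.9 257. ]] [0.536  0.3133 0.01  ] 157.0
hole [[320.4 200. ]] [0.5416 0.3608 0.01  ] 179.0
centre [0.5388 0.337  0.01  ] sep 0.0478 ang -1.6873
rot [-0.0016  0.0017  0.0008] shift [ 0.0023  0.0006 -0.0009] rows 1.0 t 2.2 grip 0.0503 pos [0.5381 0.3352 0.1291] a 1.4634 F [-0.7  0.5 -0.7]
```

```bash
python3 -c "
from h import *
plan(.5387,.3368,.003,1.458)"
```

```text
rot [-0.0016  0.0017  0.0054] shift [0.0018 0.0006 0.1261] rows 4.0 t 2.2 grip 0.0503 pos [0.5381 0.3352 0.1291] a 1.4634 F [-0.7  0.5 -0.7]
```

Emit:
{"op": "drive_tool", "data": {"increments": [[0,0,0.005,0.001,0,0.04,0.05],[0,0,0.005,0.001,0,0.08,0.05],[0,0,0.005,0.001,0,0.105,0.05],[0,0,0.005,0.001,0,0.118,0.05],[0,0,0.005,0.001,0,0.122,0.05],[0,0,0.005,0.001,0,0.122,0.05],[0,0,0.005,0.001,0,0.122,0.05]]}}

```text
time: 2.78
eef_pos: [0.5395, 0.3361, 0.0092]
tcp_rot: [0.0, 0.746, 0.666, 0.001]
force: [0.0, 0.7, 0.5]
grip_width: 0.0503
```

```bash
python3 -c "
from h import *
f,st=wsnap('w2')
plan(.5387,.3368,.003,1.458)"
```

```text
rot [ 0.0021 -0.0016 -0.001 ] shift [-0.     -0.0014  0.0068] rows 1.0 t 2.83 grip 0.0497 pos [0.5401 0.3367 0.0098] a 1.457 F [ 0.1  0.9 -0.3]
```

View pics/w2.png

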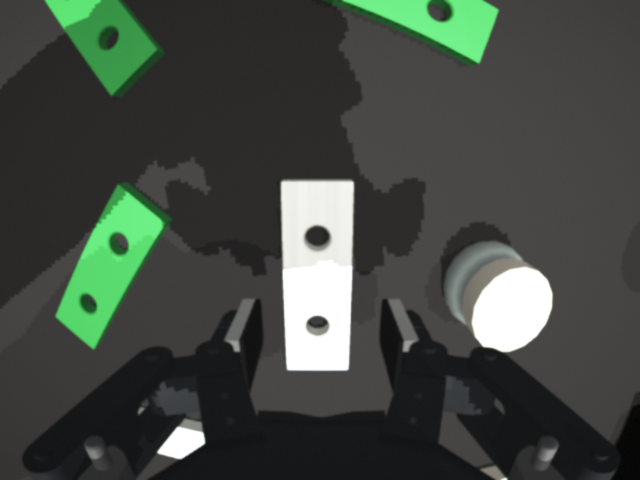

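```bash
cat >> h.py <<'E'
def wproj_tool(f,p):
    T=f["T_tool_cam"]; q=(np.atleast_2d(p)-T[:3,3])@T[:3,:3]
    th=np.arctan2(np.hypot(q[:,0],q[:,1]),q[:,2]); d=q[:,:2]/np.hypot(q[:,0],q[:,1])[:,None]
    return d*th[:,None]*f["K"][0,0]+f["K"][:2,2]
E
python3 -c "
from h import *
f=load('w1')
for z in(0,-.005,-.01): print(z,wproj_tool(f,[[.011,.025,z],[-.011,.025,z],[.011,-.025,z],[-.011,-.025,z]]).round(0).tolist())
"
```

```text
0 [[369.0, 265.0], [367.0, 304.0], [269.0, 265.0], [271.0, 304.0]]
-0.005 [[370.0, 268.0], [368.0, 309.0], [268.0, 268.0], [270.0, 309.0]]
-0.01 [[372.0, 271.0], [369.0, 313.0], [267.0, 272.0], [269.0, 313.0]]
```

```bash
python3 -c "
from h import *
f=load('w1')
for z in(-.01,-.02,-.03,-.04):
  for x in (.011,0): print(z,x,wproj_tool(f,[[x,.025,z],[x,-.025,z],[x,.035,z]]).round(0).tolist())
"
python3 - <<'E'
import cv2
a=cv2.imread('pics/w2.png'); cv2.imwrite('pics/w2z.png',cv2.resize(a[260:420,180:460],None,fx=2.8,fy=2.8,interpolation=cv2.INTER_CUBIC))
E
```

```text
-0.01 0.011 [[372.0, 271.0], [267.0, 272.0], [392.0, 271.0]]
-0.01 0 [[371.0, 293.0], [268.0, 293.0], [391.0, 292.0]]
-0.02 0.011 [[374.0, 279.0], [264.0, 279.0], [396.0, 279.0]]
-0.02 0 [[373.0, 301.0], [265.0, 301.0], [394.0, 301.0]]
-0.03 0.011 [[378.0, 288.0], [260.0, 288.0], [400.0, 287.0]]
-0.03 0 [[376.0, 311.0], [262.0, 311.0], [398.0, 310.0]]
-0.04 0.011 [[381.0, 297.0], [257.0, 297.0], [405.0, 297.0]]
-0.04 0 [[379.0, 321.0], [258.0, 321.0], [403.0, 321.0]]
```

View pics/w2z.png

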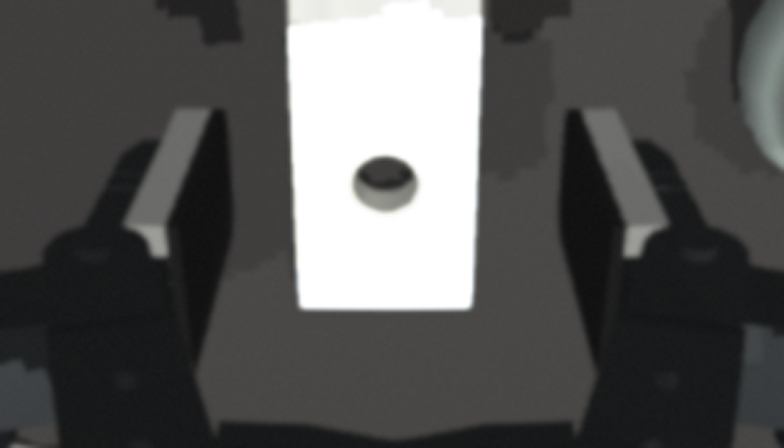

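```bash
python3 - <<'E'
from h import *
f=load('w1'); K=f["K"];T=f["T_tool_cam"]
def pt(u,v):
    d=np.array([(u-K[0,2]),(v-K[1,2])])/K[0,0]; r=np.hypot(*d); ray=np.r_[d*np.tan(r)/r,1]*f["depth"][v,u]
    return (T[:3,:3]@ray+T[:3,3]).round(4)
for u,v in((384,305),(383,320),(384,335),(390,360),(395,303),(402,320),(258,305),(252,320),(259,320),(320,230),(340,230)): print(u,v,f["depth"][v,u],pt(u,v))
from bench import *
for n in("side","scene"):
    g=grab_frame(n); cv2.imwrite(f"pics/{n}1.png",g["image"]); np.savez(f"pics/{n}1.npz",**g)
    a=g["image"]; 
    c=proj(g,[[.539,.337,.03]])[0].astype(int); print(c)
    cv2.imwrite(f"pics/{n}1z.png",cv2.resize(a[max(0,c[1]-70):c[1]+50,c[0]-70:c[0]+70],None,fx=5,fy=5,interpolation=cv2.INTER_CUBIC))
E
```

```text
384 305 0.14539415 [ 0.0086  0.0259 -0.0425]
383 320 0.14555475 [ 0.0027  0.0257 -0.0441]
384 335 0.14370808 [-0.0023  0.0259 -0.0475]
390 360 0.12893651 [-0.0038  0.0258 -0.0633]
395 303 0.1427614 [ 0.0104  0.0299 -0.0447]
402 320 0.12906803 [ 0.0103  0.0298 -0.059 ]
258 305 0.14552225 [ 0.0086 -0.0243 -0.0423]
252 320 0.13070242 [ 0.0097 -0.024  -0.0574]
259 320 0.14845127 [ 0.0013 -0.0245 -0.0414]
320 230 0.30196902 [-0.      0.0002  0.1183]
340 230 0.30188465 [0.     0.0165 0.1182]
[306 176]
[390 199]
```

View pics/side1z.png

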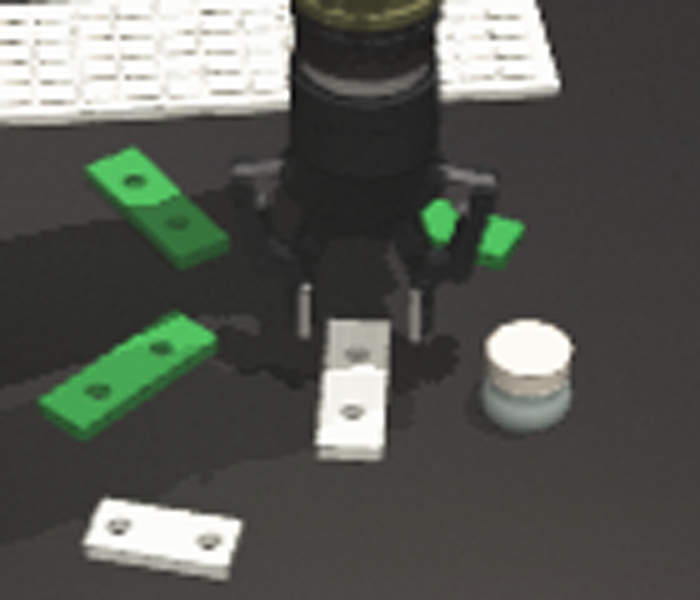

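View pics/scene1z.png

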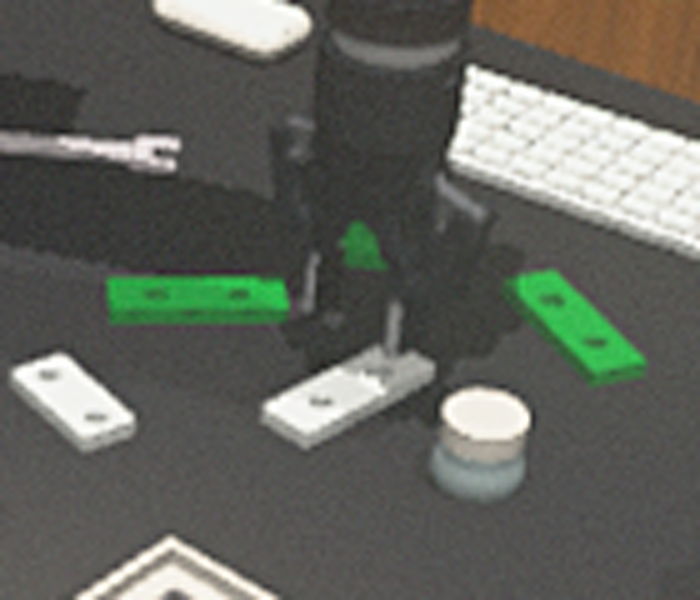

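```bash
python3 - <<'E'
from h import *
for n in("side1","scene1"):
    f=load(n);P=cloud(f)
    c=proj(f,[[.539,.337,.03]])[0].astype(int)
    for z in(.01,.03,.05,.07): print(n,z,((proj(f,[[.5645,.334,z],[.514,.339,z]])-[c[0]-70,c[1]-70])*5).round(0).tolist())
    pts=((303,325),(415,325),(415,300)) if n=="side1" else ((308,300),(394,345),(394,320))
    for u,v in pts:
        uu,vv=c[0]-70+u//5,c[1]-70+v//5
        print((u,v),P[vv-1:vv+2,uu-1:uu+2].reshape(-1,3)[:, :].round(3).tolist())
E
```

```text
side1 0.01 [[400.0, 382.0], [307.0, 379.0]]
side1 0.03 [[401.0, 354.0], [307.0, 351.0]]
side1 0.05 [[402.0, 325.0], [307.0, 322.0]]
side1 0.07 [[403.0, 296.0], [307.0, 292.0]]
(303, 325) [[0.507, 0.333, 0.056], [0.51, 0.327, 0.062], [0.513, 0.331, 0.058], [0.508, 0.338, 0.049], [0.51, 0.328, 0.057], [0.512, 0.327, 0.058], [0.51, 0.391, 0.001], [0.51, 0.331, 0.051], [0.513, 0.33, 0.051]]
(415, 325) [[0.567, 0.321, 0.064], [0.57, 0.322, 0.063], [0.574, 0.329, 0.057], [0.568, 0.325, 0.057], [0.57, 0.322, 0.06], [0.573, 0.326, 0.056], [0.568, 0.321, 0.057], [0.57, 0.32, 0.058], [0.573, 0.323, 0.055]]
(415, 300) [[0.567, 0.323, 0.079], [0.57, 0.325, 0.077], [0.573, 0.327, 0.076], [0.567, 0.321, 0.077], [0.57, 0.323, 0.076], [0.573, 0.33, 0.07], [0.567, 0.322, 0.073], [0.57, 0.325, 0.071], [0.573, 0.326, 0.07]]
scene1 0.01 [[385.0, 404.0], [315.0, 365.0]]
scene1 0.03 [[389.0, 373.0], [319.0, 335.0]]
scene1 0.05 [[393.0, 342.0], [322.0, 304.0]]
scene1 0.07 [[397.0, 310.0], [326.0, 272.0]]
(308, 300) [[0.451, 0.41, -0.003], [0.509, 0.329, 0.058], [0.514, 0.327, 0.061], [0.458, 0.401, 0.001], [0.51, 0.328, 0.056], [0.513, 0.328, 0.057], [0.461, 0.397, -0.0], [0.509, 0.33, 0.051], [0.511, 0.331, 0.052]]
(394, 345) [[0.567, 0.321, 0.058], [0.57, 0.322, 0.059], [0.571, 0.325, 0.058], [0.568, 0.321, 0.056], [0.567, 0.328, 0.052], [0.571, 0.325, 0.055], [0.566, 0.325, 0.05], [0.571, 0.321, 0.054], [0.572, 0.325, 0.053]]
(394, 320) [[0.502, 0.425, -0.002], [0.567, 0.323, 0.073], [0.569, 0.325, 0.073], [0.565, 0.321, 0.07], [0.567, 0.324, 0.069], [0.571, 0.323, 0.072], [0.566, 0.322, 0.067], [0.567, 0.324, 0.067], [0.57, 0.324, 0.068]]
```

All three cameras show the fingertips about 40 mm behind the stated TCP: the tips are at z≈0.048 while the TCP reads 0.010. I'll test this by lowering slightly and closing onto the plate. The opening will show whether the plate is between the pads.

Emit:
{"op": "drive_tool", "data": {"increments": [[0,0,0,0,-0.001,0.003,0.05],[0,0,0,0,-0.001,0.006,0.05],[0,0,0,0,-0.001,0.006,0.03],[0,0,0,0,-0.001,0.006,0.03],[0,0,0,0,-0.001,0.006,0.03],[0,0,0,0,-0.001,0.006,0.03]], "newtons": 25}}

```text
time: 3.43
eef_pos: [0.538, 0.3368, 0.0019]
tcp_rot: [0.0, 0.746, 0.666, -0.0]
force: [0.4, -0.6, 0.4]
grip_width: 0.0301
```

```bash
python3 - <<'E'
from h import *
f,st=wsnap('w3'); K=f["K"];T=f["T_tool_cam"]
plan(.5387,.3368,.003,1.458)
print(st["joint_positions"].round(4))
E
```

```text
rot [ 0.     -0.     -0.0002] shift [ 0.      0.0007 -0.0011] rows 1.0 t 3.48 grip 0.0301 pos [0.538  0.3368 0.0019] a 1.4578 F [ 0.2  0.2 -0. ]
[ 0.5594  0.5782 -0.1665  0.8261 -0.      2.2431]
```

View pics/w3.png

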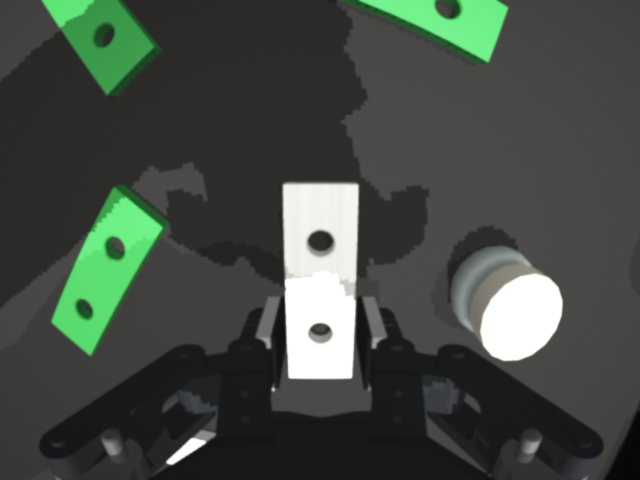

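The fingers closed freely to 30 mm above the plate, so the real tips are well short of the nominal TCP. I'll measure the tip offset from the wrist depth.

```bash
cat >> h.py <<'E'
def wcloud_tool(f):
    K=f["K"];T=f["T_tool_cam"]; v,u=np.mgrid[0:480,0:640]
    x=(u-K[0,2])/K[0,0];y=(v-K[1,2])/K[1,1]; r=np.hypot(x,y)+1e-9; s=np.tan(r)/r
    p=np.stack([x*s,y*s,np.ones_like(x)],-1)*f["depth"][...,None]
    return p@T[:3,:3].T+T[:3,3]
E
python3 - <<'E'
from h import *
from bench import *
f=grab_frame("wrist"); np.savez("pics/w3.npz",**f)
for n in("w1","w3"):
    P=wcloud_tool(load(n)); 
    for sgn in(1,-1):
        y=P[...,1]*sgn
        m=(abs(P[...,0])<.0125)&(y>.01)&(y<.035)&(P[...,2]<-.015)&(P[...,2]>-.08)
        q=P[m]; print(n,sgn,m.sum(),"zmax",np.percentile(q[:,2],[90,97,99,99.8]).round(4),"x",np.percentile(q[:,0],[1,50,99]).round(4),"yin",np.percentile(abs(q[:,1]),[1,5,20]).round(4))
E
```

```text
w1 1 2241 zmax [-0.0441 -0.0398 -0.0376 -0.0363] x [-0.0111  0.0068  0.0117] yin [0.0255 0.0256 0.0258]
w1 -1 2361 zmax [-0.0446 -0.0396 -0.0377 -0.0364] x [-0.0109  0.0068  0.0117] yin [0.0239 0.024  0.0242]
w3 1 2605 zmax [-0.0438 -0.0391 -0.0367 -0.0346] x [-0.0109  0.0066  0.0119] yin [0.0156 0.0157 0.0159]
w3 -1 2632 zmax [-0.0439 -0.0391 -0.0372 -0.0346] x [-0.011   0.0067  0.012 ] yin [0.014  0.0141 0.0143]
```

```bash
python3 - <<'E'
from h import *
P=wcloud_tool(load("w3"))
for u,v in((320,400),(320,410),(320,416),(320,425),(320,440),(320,460),(280,420),(360,420),(250,400),(250,430)): print(u,v,P[v,u].round(4))
E
```

```text
320 400 [-0.0766  0.0003  0.0018]
320 410 [-0.085   0.0003  0.0019]
320 416 [-0.0905  0.0003  0.0022]
320 425 [ 0.0099  0.0005 -0.1109]
320 440 [ 0.0101  0.0006 -0.1161]
320 460 [ 0.0107  0.0006 -0.1228]
280 420 [ 0.0102 -0.0088 -0.1098]
360 420 [ 0.0102  0.0099 -0.1098]
250 400 [ 0.0171 -0.0151 -0.1109]
250 430 [ 0.0164 -0.0138 -0.1199]
```

The whole gripper sits about 34 mm short of the nominal TCP: tips at tool z≈-0.035, palm at -0.108. From here on, tip z = eef z + 0.035. Reopen, then descend with this correction.

Emit:
{"op": "drive_tool", "data": {"increments": [[0,0,0,0,0,0,0.05],[0,0,0,0,0,0,0.05],[0,0,0,0,0,0,0.05],[0,0,0,0,0,0.012,0.05],[0,0,0,0,0,0.024,0.05],[0,0,0,0,0,0.029,0.05],[0,0,0,0,0,0.031,0.05],[0,0,0,0,0,0.033,0.05],[0,0,0,0,0,0.033,0.05]]}}

```text
time: 4.28
eef_pos: [0.538, 0.3368, -0.0311]
tcp_rot: [-0.0, 0.746, 0.666, -0.0]
force: [0.6, 0.2, -0.0]
grip_width: 0.0502
```

```bash
python3 - <<'E'
from h import *
f,st=wsnap('w4')
plan(.5387,.3368,-.032,1.458)
E
```

```text
rot [ 0.0003 -0.0003 -0.0002] shift [-0.0001  0.0005  0.0012] rows 1.0 t 4.33 grip 0.0495 pos [ 0.5382  0.3369 -0.0308] a 1.4578 F [ 0.6 -0.1  0.1]
```

View pics/w4.png

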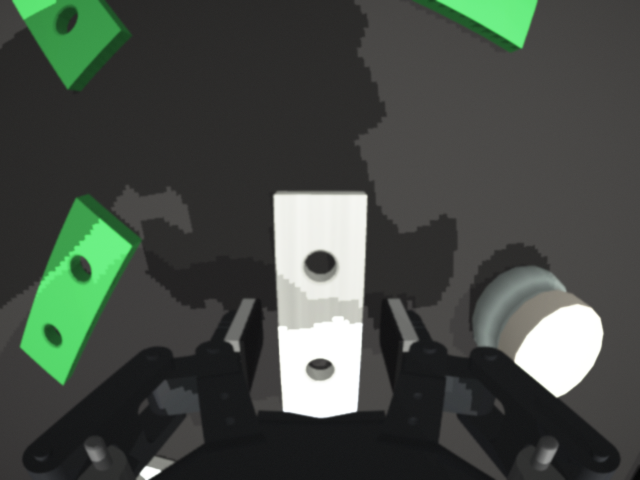

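The pads at (250,300–338) and (390,300–338) straddle the plate between its holes at (320,264) and (320,369). Closing.

Emit:
{"op": "drive_tool", "data": {"increments": [[0,0,0,0,0,0.001,0.02],[0,0,0,0,0,0.001,0.02],[0,0,0,0,0,0.001,0.02],[0,0,0,0,0,0.001,0.02],[0,0,0,0,0,0.001,0.02],[0,0,0,0,0,-0.03,0.02],[0,0,0,0,0,-0.07,0.02],[0,0,0,0,0,-0.11,0.02],[0,0,0,0,0,-0.13,0.02],[0,0,0,0,0,-0.13,0.02]], "newtons": 60}}

```text
time: 5.17
eef_pos: [0.5414, 0.3389, 0.1048]
tcp_rot: [0.001, 0.746, 0.666, 0.005]
force: [0.5, 0.3, 0.7]
grip_width: 0.0322
```

```bash
python3 - <<'E'
from h import *
f,st=wsnap('w5');np.savez('pics/w5.npz',**f,pos=st['eef_pos'],rot=st['tcp_rot'])
plan(.6146,-.0203,.08,1.537)
E
```

```text
rot [ 0.0048 -0.0035 -0.0792] shift [-0.3477  0.1145  0.0211] rows 9.0 t 5.22 grip 0.0319 pos [0.5399 0.338  0.1019] a 1.4578 F [ 0.7  0.  -1.8]
```

View pics/w5.png

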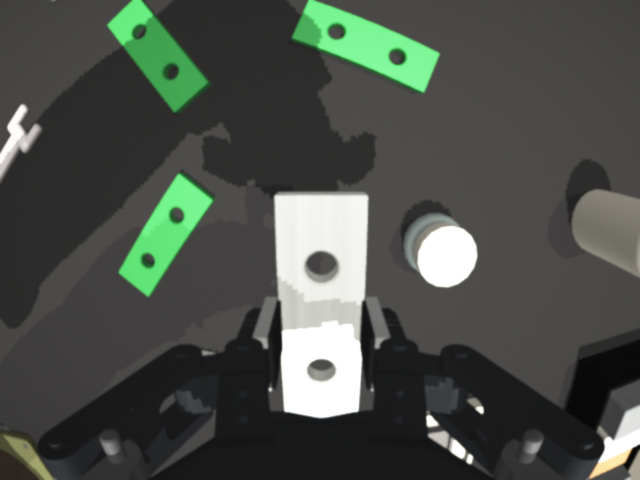

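Plate held: width 32 mm, no slip visible, holes at (321,265) and (321,369). Next is a hover set back along the tray so the wrist camera sees the pins in front.

```bash
python3 - <<'E'
from h import *
plan(.6112,-.1203,.09,1.537)
E
```

```text
rot [ 0.0048 -0.0035 -0.0792] shift [-0.4474  0.1224  0.0108] rows 12.0 t 5.22 grip 0.0319 pos [0.5399 0.338  0.1019] a 1.4578 F [ 0.7  0.  -1.8]
```

Emit:
{"op": "drive_tool", "data": {"increments": [[0,0,-0.079,-0.447,0.122,0.011,0.02],[0,0,-0.079,-0.447,0.122,0.011,0.02],[0,0,-0.079,-0.447,0.122,0.011,0.02],[0,0,-0.079,-0.447,0.122,0.011,0.02],[0,0,-0.079,-0.447,0.122,0.011,0.02],[0,0,-0.079,-0.447,0.122,0.011,0.02],[0,0,-0.079,-0.447,0.122,0.011,0.02],[0,0,-0.079,-0.447,0.122,0.011,0.02],[0,0,-0.079,-0.447,0.122,0.011,0.02],[0,0,-0.079,-0.447,0.122,0.011,0.02],[0,0,-0.079,-0.447,0.122,0.011,0.02],[0,0,-0.079,-0.447,0.122,0.011,0.02]]}}

```text
time: 6.22
eef_pos: [0.6081, -0.1279, 0.0854]
tcp_rot: [0.0, 0.721, 0.692, -0.002]
force: [0.4, 0.9, -0.9]
grip_width: 0.032
```

Emit:
{"op": "drive_tool", "data": {"increments": [[0,0,0,0,0,0,0.02],[0,0,0,0,0,0,0.02],[0,0,0,0,0,0,0.02]]}}

```text
time: 6.47
eef_pos: [0.6076, -0.1197, 0.0867]
tcp_rot: [-0.001, 0.719, 0.695, -0.001]
force: [-0.4, -0.1, 0.4]
grip_width: 0.0322
```

```bash
python3 - <<'E'
from h import *
f,st=wsnap('w6');np.savez('pics/w6.npz',**f,pos=st['eef_pos'],rot=st['tcp_rot'])
plan(.6112,-.1203,.09,1.537)
E
```

```text
rot [-0.0021 -0.0008  0.0017] shift [-0.0008  0.0033 -0.0029] rows 1.0 t 6.52 grip 0.0319 pos [ 0.6079 -0.1194  0.0871] a 1.5387 F [ 0.4  0.7 -0.6]
```

View pics/w6.png

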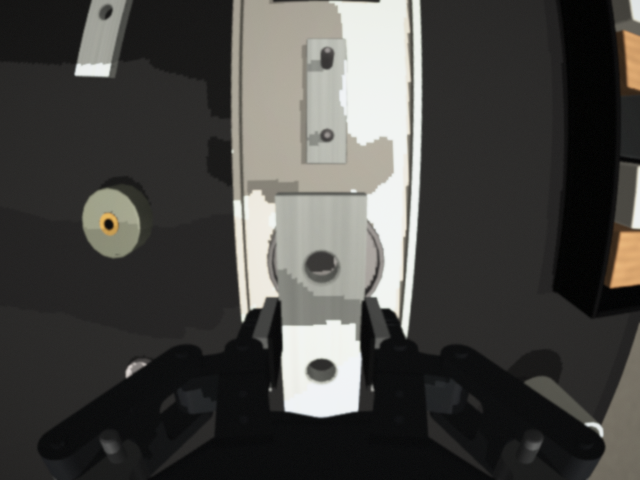

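```bash
python3 - <<'E'
import cv2
a=cv2.imread('pics/w6.png'); cv2.imwrite('pics/w6z.png',cv2.resize(a[30:170,280:380],None,fx=4,fy=4,interpolation=cv2.INTER_CUBIC))
E
```

```text
(no output)
```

View pics/w6z.png

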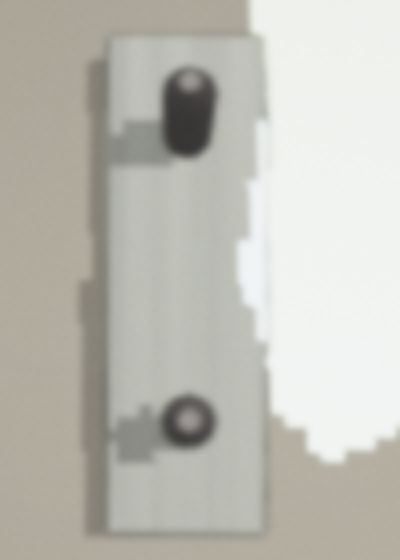

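Pin tips at about (327.1,49.6) and (326.7,134.4). I'll cast these at tip height and get the plate holes in the tool frame from the same picture.

```bash
python3 - <<'E'
from h import *
f=load('w6'); st=dict(eef_pos=f['pos'],tcp_rot=f['rot'])
p=wcast(f,st,[[327.1,49.6],[326.7,134.4]],.057); print(p.round(4)); d=p[0]-p[1]; print("pins c",p.mean(0).round(4),np.linalg.norm(d),np.arctan2(d[1],d[0]))
b=wcast(f,st,[[306.5,38.5],[345.5,38.5],[306.5,163],[346,163]],.020); print("block corners",b.round(4).tolist(),b.mean(0).round(4))
# holes in tool frame
P=wcloud_tool(f); g=cv2.cvtColor(f["image"],cv2.COLOR_BGR2GRAY)
q=P[200:245,290:350].reshape(-1,3); z=np.median(q[:,2]); A=np.c_[q[:,:2],np.ones(len(q))]; co=np.linalg.lstsq(A,q[:,2],rcond=None)[0]; print("plate top plane tool",co.round(4))
# plane tool z=co; mask points on plane
on=(abs(P[...,2]-(P[...,:2]@co[:2]+co[2]))<.004)&(abs(P[...,1])<.03)&(abs(P[...,0])<.08)
m=on.astype(np.uint8); cs,h=cv2.findContours(m,cv2.RETR_CCOMP,cv2.CHAIN_APPROX_NONE); k=max(range(len(cs)),key=lambda i:cv2.contourArea(cs[i]))
T=f["T_tool_cam"]; K=f["K"]
def tc(uv):
    d=(np.atleast_2d(uv)-K[:2,2])/K[0,0]; r=np.linalg.norm(d,axis=1)[:,None]
    v=np.c_[d*np.sin(r)/r,np.cos(r)]@T[:3,:3].T; n=np.r_[-co[:2],1]; s=(co[2]-n@T[:3,3])/(v@n); return T[:3,3]+v*s[:,None]
for i,c in enumerate(cs):
    if h[0][i][3]==k and cv2.contourArea(c)>50: print("hole",c[:,0].mean(0),cv2.contourArea(c),tc(c[:,0].mean(0)).round(4))
print("front edge",tc([[277,193.5],[366,193.5]]).round(4), "hand holes",tc([[321.5,265],[320.8,369.5]]).round(4))
E
```

```text
[[ 0.6158  0.0033  0.057 ]
 [ 0.614  -0.0446  0.057 ]]
pins c [ 0.6149 -0.0206  0.057 ] 0.04787833859508014 1.5330848584809853
block corners [[0.6037, 0.0209, 0.02], [0.6287, 0.0201, 0.02], [0.6008, -0.0621, 0.02], [0.6264, -0.0628, 0.02]] [ 0.6149 -0.021   0.02  ]
plate top plane tool [-0.5366 -0.0059 -0.019 ]
front edge [[ 0.0535 -0.0145 -0.0477]
 [ 0.0536  0.0164 -0.0479]] hand holes [[ 0.0214  0.001  -0.0305]
 [-0.0624  0.0007  0.0145]]
```

```bash
python3 - <<'E'
from h import *
for n in("w5","w6"):
    f=load(n);P=wcloud_tool(f)
    for v in(200,215,230,245,290,310,330,345,390): print(n,v,f["depth"][v,320].round(4),P[v,300].round(4),P[v,335].round(4))
E
```

```text
w5 200 0.1348 [ 0.0502 -0.0068 -0.0412] [ 0.0502  0.006  -0.0411]
w5 215 0.1366 [ 0.0446 -0.0069 -0.0409] [ 0.0446  0.006  -0.0413]
w5 230 0.1379 [ 0.039  -0.0069 -0.0417] [ 0.0387  0.0061 -0.0404]
w5 245 0.1398 [ 0.0333 -0.007  -0.0419] [ 0.0329  0.0062 -0.0405]
w5 290 0.145 [ 0.0146 -0.0074 -0.0409] [ 0.0146  0.0064 -0.0407]
w5 310 0.1474 [ 0.006  -0.0076 -0.041 ] [ 0.006   0.0065 -0.0411]
w5 330 0.1498 [-0.0039 -0.0079 -0.0399] [-0.0031  0.0066 -0.0412]
w5 345 0.1515 [-0.0103 -0.0079 -0.0415] [-0.0105  0.0067 -0.0411]
w5 390 0.1587 [-0.0343 -0.0086 -0.0418] [-0.035   0.0072 -0.0408]
w6 200 0.1349 [ 0.05   -0.0069 -0.0402] [ 0.0502  0.0059 -0.0418]
w6 215 0.1372 [ 0.0444 -0.0069 -0.0407] [ 0.0445  0.006  -0.041 ]
w6 230 0.1386 [ 0.039  -0.007  -0.0419] [ 0.0387  0.006  -0.0408]
w6 245 0.1397 [ 0.0332 -0.0071 -0.0417] [ 0.033   0.0061 -0.041 ]
w6 290 0.1451 [ 0.0151 -0.0074 -0.0422] [ 0.0151  0.0062 -0.0422]
w6 310 0.1479 [ 0.0062 -0.0076 -0.0416] [ 0.0056  0.0064 -0.0405]
w6 330 0.151 [-0.003  -0.0078 -0.0416] [-0.0033  0.0065 -0.0411]
w6 345 0.1522 [-0.0103 -0.008  -0.0415] [-0.0102  0.0066 -0.0417]
w6 390 0.1596 [-0.0346 -0.0086 -0.0414] [-0.0345  0.0071 -0.0415]
```

The plate is flat at tool z=-0.041; the plane fit above was contaminated. I'll redo the hole casts on z=-0.0412.

```bash
cat >> h.py <<'E'
def toolcast(f,uv,z):
    T=f["T_tool_cam"]; K=f["K"]
    d=(np.atleast_2d(uv)-K[:2,2])/K[0,0]; r=np.linalg.norm(d,axis=1)[:,None]
    v=np.c_[d*np.sin(r)/r,np.cos(r)]@T[:3,:3].T
    return T[:3,3]+v*((z-T[2,3])/v[:,2])[:,None]
def heldholes(f,z=-.0412):
    # holes: pixels in plate whose depth lies well below its top
    P=wcloud_tool(f); hs=[]
    for rows in((220,320),(335,410)):
        m=np.zeros(P.shape[:2],np.uint8); s=(slice(*rows),slice(295,345)); m[s]=P[s][...,2]>z+.004
        k,l,st,ce=cv2.connectedComponentsWithStats(m); i=1+np.argmax(st[1:,4]); hs.append((st[i],ce[i],toolcast(f,ce[i],z)[0].round(4)))
    return hs
E
python3 - <<'E'
from h import *
f=load('w6')
for h in heldholes(f): print(h)
print(toolcast(f,[[277,193.5],[366,193.5],[281,415],[361,415],[321.5,265],[320.8,369.5]],-.0412).round(4))
E
python3 - <<'E'
import cv2
a=cv2.imread('pics/w6.png'); cv2.imwrite('pics/w6h.png',cv2.resize(a[185:425,265:380],None,fx=2.5,fy=2.5,interpolation=cv2.INTER_CUBIC))
E
```

```text
(array([305, 251,  33,  30, 734], dtype=int32), array([320.62125341, 265.27792916]), array([ 0.025 ,  0.0007, -0.0412]))
(array([307, 359,  29,  20, 420], dtype=int32), array([321.03095238, 367.87857143]), array([-0.0223,  0.0008, -0.0412]))
[[ 0.0526 -0.0152 -0.0412]
 [ 0.0526  0.0172 -0.0412]
 [-0.0506 -0.0182 -0.0412]
 [-0.0507  0.0197 -0.0412]
 [ 0.0251  0.001  -0.0412]
 [-0.0231  0.0007 -0.0412]]
```

View pics/w6h.png

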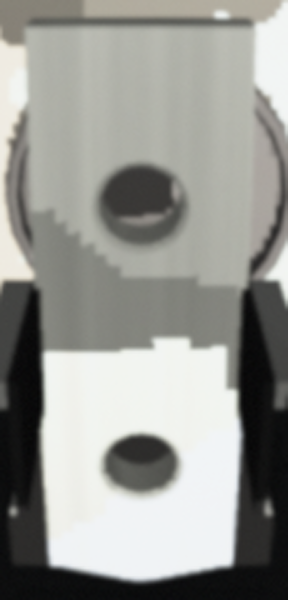

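```bash
python3 - <<'E'
from h import *
plan(.6141,-.0218,.06,1.536)
E
```

```text
rot [-0.0021 -0.0008  0.0027] shift [0.0977 0.0031 0.0271] rows 3.0 t 6.52 grip 0.0319 pos [ 0.6079 -0.1194  0.0871] a 1.5387 F [ 0.4  0.7 -0.6]
```

Emit:
{"op": "drive_tool", "data": {"increments": [[-0.001,0,0.003,0.038,0.003,0.01,0.02],[-0.001,0,0.003,0.075,0.003,0.02,0.02],[-0.001,0,0.003,0.0977,0.003,0.027,0.02],[-0.001,0,0.003,0.0977,0.003,0.027,0.02],[-0.001,0,0.003,0.0977,0.003,0.027,0.02],[-0.001,0,0.003,0.0977,0.003,0.027,0.02]]}}

```text
time: 7.02
eef_pos: [0.615, -0.0226, 0.0611]
tcp_rot: [0.001, 0.719, 0.695, 0.0]
force: [0.0, -0.1, -0.1]
grip_width: 0.0323
```

```bash
python3 - <<'E'
from h import *
from bench import *
f,st=wsnap('w7');np.savez('pics/w7.npz',**f,pos=st['eef_pos'],rot=st['tcp_rot'])
cv2.imwrite('pics/w7z.png',cv2.resize(f['image'][185:425,240:400],None,fx=2.5,fy=2.5,interpolation=cv2.INTER_CUBIC))
plan(.6141,-.0218,.06,1.536)
for n in("side","scene"):
    g=grab_frame(n); c=proj(g,[[.615,-.02,.06]])[0].astype(int)
    cv2.imwrite(f"pics/{n}2z.png",cv2.resize(g["image"][c[1]-60:c[1]+40,c[0]-60:c[0]+60],None,fx=5,fy=5,interpolation=cv2.INTER_CUBIC))
E
```

```text
rot [ 0.0016  0.0004 -0.0013] shift [ 0.0015 -0.0012  0.0013] rows 1.0 t 7.07 grip 0.0321 pos [ 0.6153 -0.0233  0.0613] a 1.5347 F [ 0.3  0.1 -0.6]
```

View pics/w7z.png

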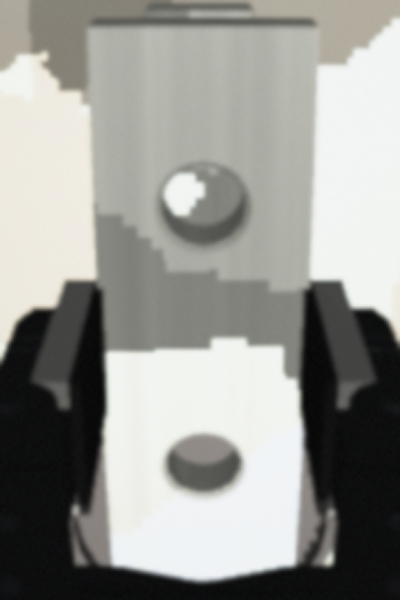

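View pics/scene2z.png

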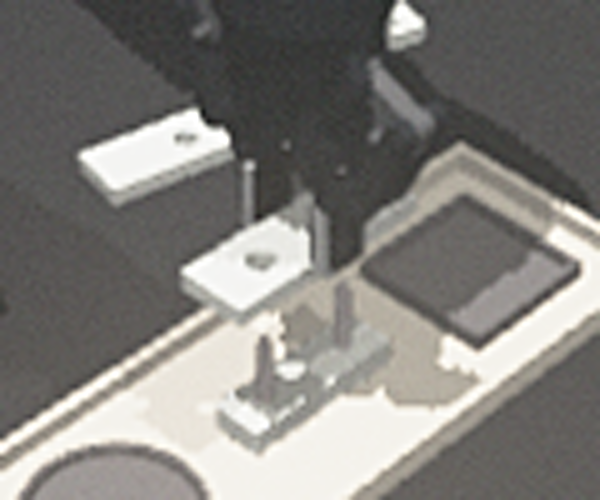

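Emit:
{"op": "drive_tool", "data": {"increments": [[0.001,0,-0.001,0.0012,-0.001,0.015,0.02],[0.001,0,-0.001,0.0012,-0.001,0.028,0.02],[0.001,0,-0.001,0.0012,-0.001,0.03,0.02],[0.001,0,-0.001,0.0012,-0.001,0.03,0.02],[0.001,0,-0.001,0.0012,-0.001,0.03,0.02]]}}

```text
time: 7.58
eef_pos: [0.6144, -0.023, 0.0314]
tcp_rot: [0.0, 0.72, 0.694, 0.0]
force: [0.6, 0.2, -1.1]
grip_width: 0.0322
```

```bash
python3 - <<'E'
from h import *
from bench import *
f,st=wsnap('w8');np.savez('pics/w8.npz',**f,pos=st['eef_pos'],rot=st['tcp_rot'])
cv2.imwrite('pics/w8z.png',cv2.resize(f['image'][185:425,240:400],None,fx=2.5,fy=2.5,interpolation=cv2.INTER_CUBIC))
plan(.6141,-.0218,.03,1.536)
for n in("side","scene"):
    g=grab_frame(n); c=proj(g,[[.615,-.02,.06]])[0].astype(int)
    cv2.imwrite(f"pics/{n}3z.png",cv2.resize(g["image"][c[1]-60:c[1]+40,c[0]-60:c[0]+60],None,fx=5,fy=5,interpolation=cv2.INTER_CUBIC))
E
```

```text
rot [ 0.0013  0.     -0.002 ] shift [ 0.001  -0.0009  0.0018] rows 1.0 t 7.63 grip 0.032 pos [ 0.6149 -0.0229  0.0318] a 1.534 F [-0.1 -0.3 -0.2]
```

View pics/w8z.png

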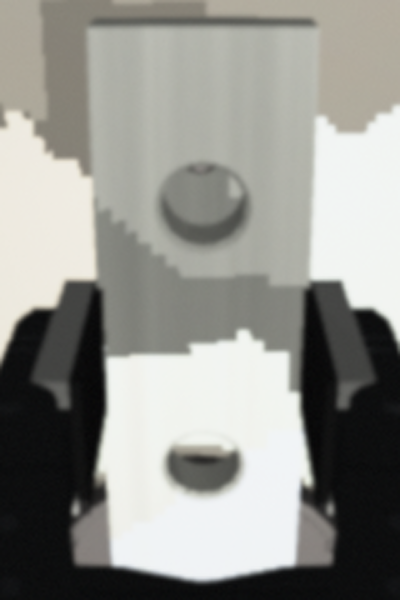

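View pics/scene3z.png

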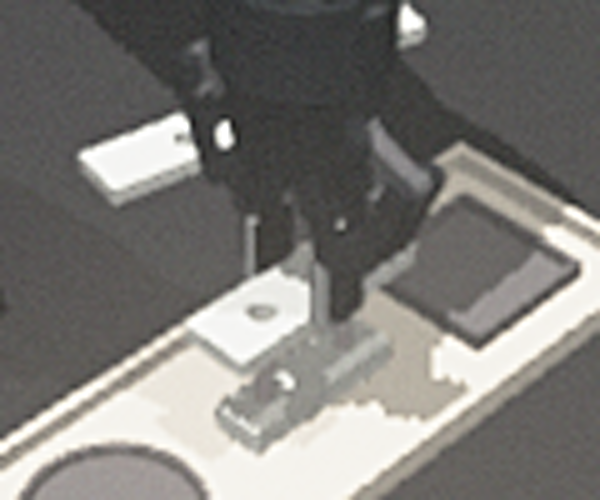

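View pics/side3z.png

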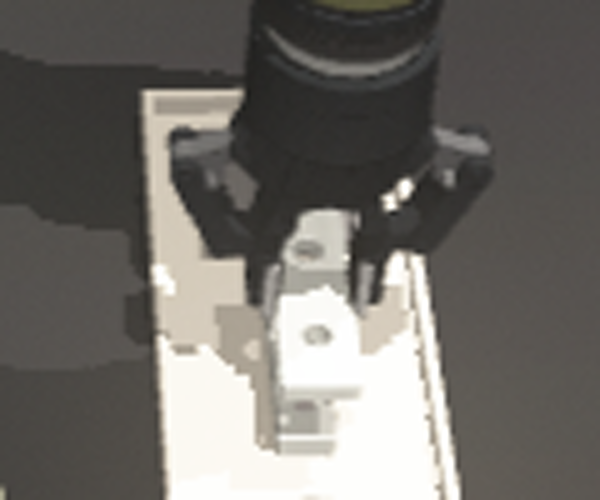

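A pin tip shows at the upper edge of the front hole, near pixel (320.5,252). I'll compare it with the hole centre in the tool frame.

```bash
python3 - <<'E'
from h import *
f=load('w8'); 
print(f['pos'],toolcast(f,[[320.3,252.5]],-.0257).round(4))
cv2.imwrite('pics/w8h.png',cv2.resize(f['image'][245:290,295:350],None,fx=10,fy=10,interpolation=cv2.INTER_CUBIC))
for h in heldholes(f): print(h)
E
```

```text
[ 0.61444687 -0.02299109  0.0314124 ] [[ 0.0253  0.0005 -0.0257]]
(array([305, 251,  33,  30, 734], dtype=int32), array([320.64441417, 265.30926431]), array([ 0.025 ,  0.0007, -0.0412]))
(array([307, 359,  29,  20, 423], dtype=int32), array([321.01182033, 367.94326241]), array([-0.0223,  0.0008, -0.0412]))
```

View pics/w8h.png

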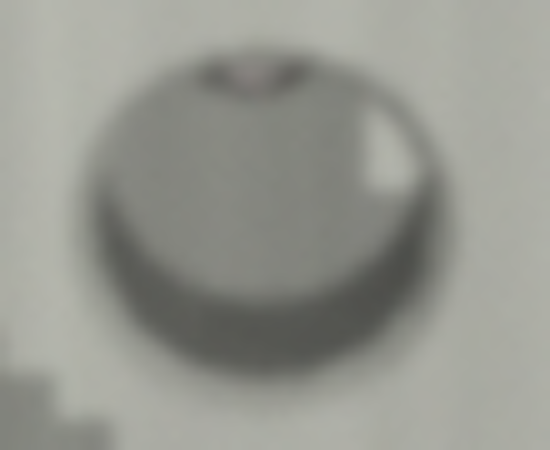

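Pin tip is at tool (0.0253,0.0005), hole at (0.0250,0.0007). Aligned; lowering.

Emit:
{"op": "drive_tool", "data": {"increments": [[0,0,0,0,0,0.006,0.02],[0,0,0,0,0,0.012,0.02],[0,0,0,0,0,0.018,0.02],[0,0,0,0,0,0.024,0.02],[0,0,0,0,0,0.03,0.02],[0,0,0,0,0,0.036,0.02],[0,0,0,0,0,0.039,0.02],[0,0,0,0,0,0.041,0.02],[0,0,0,0,0,0.0415,0.02],[0,0,0,0,0,0.0415,0.02]]}}

```text
time: 8.57
eef_pos: [0.6142, -0.0224, -0.0106]
tcp_rot: [-0.0, 0.72, 0.694, -0.0]
force: [-0.1, -0.2, -0.2]
grip_width: 0.032
```

```bash
python3 - <<'E'
from h import *
from bench import *
f,st=wsnap('w9');np.savez('pics/w9.npz',**f,pos=st['eef_pos'],rot=st['tcp_rot'])
P=wcloud_tool(f)
for v in(200,230,290,330,390): print(P[v,305].round(4))
plan(.6141,-.0218,-.011,1.536)
E
```

```text
[ 0.0502 -0.005  -0.0414]
[ 0.039  -0.0051 -0.0417]
[ 0.0146 -0.0055 -0.0408]
[-0.0029 -0.0057 -0.0417]
[-0.0349 -0.0064 -0.041 ]
rot [ 0.0003 -0.     -0.0012] shift [ 0.0005 -0.0003  0.0006] rows 1.0 t 8.62 grip 0.0323 pos [ 0.6144 -0.0224 -0.0104] a 1.5348 F [-0.9 -1.1 -0.4]
```

View pics/w9.png

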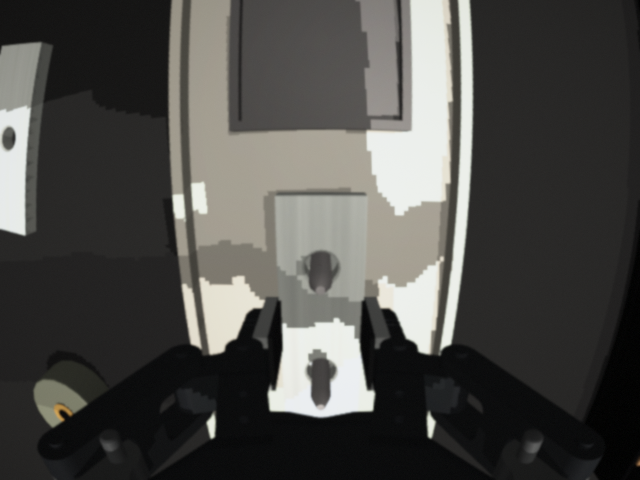

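Both pins are through the holes, at (320,270) and (320,383). Release and rise.

Emit:
{"op": "drive_tool", "data": {"increments": [[0,0,0,0,0,0,0.048],[0,0,0,0,0,0,0.048],[0,0,0,0,0,0,0.048],[0,0,0,0,0,-0.02,0.048],[0,0,0,0,0,-0.06,0.048],[0,0,0,0,0,-0.1,0.048],[0,0,0,0,0,-0.12,0.048],[0,0,0,0,0,-0.12,0.048]]}}

```text
time: 9.28
eef_pos: [0.6188, -0.0225, 0.1159]
tcp_rot: [0.004, 0.72, 0.694, 0.004]
force: [1.2, -0.1, 1.2]
grip_width: 0.0479
```

```bash
python3 - <<'E'
from h import *
f,st=wsnap('w10')
plan(.4333,.2240,.09,2.864)
E
```

```text
rot [ 0.0063  0.0049 -1.3293] shift [ 0.2397 -0.1927  0.0217] rows 11.0 t 9.33 grip 0.0479 pos [ 0.6171 -0.0225  0.1131] a 1.5347 F [-0.  -0.6 -0.4]
```

View pics/w10.png

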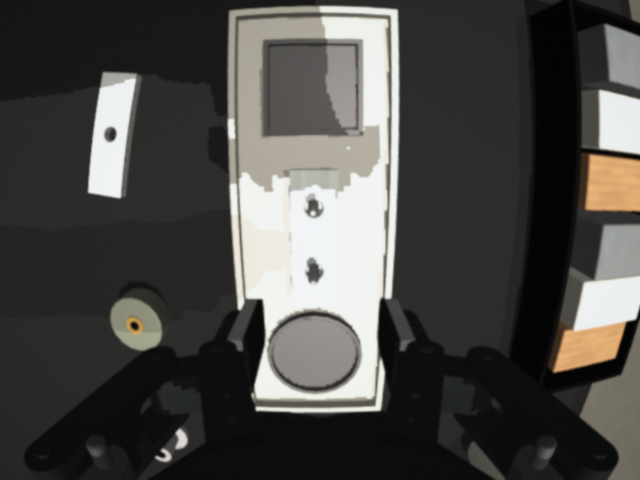

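The long plate is seated on the block. Next, the short plate.

Emit:
{"op": "drive_tool", "data": {"increments": [[0,0,-1.33,0.24,-0.193,0.022,0.05],[0,0,-1.33,0.24,-0.193,0.022,0.05],[0,0,-1.33,0.24,-0.193,0.022,0.05],[0,0,-1.33,0.24,-0.193,0.022,0.05],[0,0,-1.33,0.24,-0.193,0.022,0.05],[0,0,-1.33,0.24,-0.193,0.022,0.05],[0,0,-1.33,0.24,-0.193,0.022,0.05],[0,0,-1.33,0.24,-0.193,0.022,0.05],[0,0,-1.33,0.24,-0.193,0.022,0.05],[0,0,-1.33,0.24,-0.193,0.022,0.05],[0,0,-1.33,0.24,-0.193,0.022,0.05],[0,0,-1.33,0.24,-0.193,0.022,0.05]]}}

```text
time: 10.33
eef_pos: [0.4285, 0.2241, 0.0861]
tcp_rot: [-0.001, 0.137, 0.991, -0.001]
force: [-0.6, 0.0, 0.2]
grip_width: 0.0499
```

Emit:
{"op": "drive_tool", "data": {"increments": [[0,0,0,0,0,0,0.05],[0,0,0,0,0,0,0.05],[0,0,0,0,0,0,0.05]]}}

```text
time: 10.58
eef_pos: [0.4297, 0.2241, 0.087]
tcp_rot: [-0.0, 0.139, 0.99, -0.0]
force: [-0.4, -0.2, -0.4]
grip_width: 0.0501
```

```bash
python3 - <<'E'
from h import *
f,st=wsnap('w11');np.savez('pics/w11.npz',**f,pos=st['eef_pos'],rot=st['tcp_rot'])
plan(.4333,.2240,.09,2.864)
wholes('',f,st,.010,(260,380,160,330))
E
```

```text
rot [-0.0004 -0.0004 -0.0005] shift [-0.0033  0.0008 -0.0029] rows 1.0 t 10.63 grip 0.0499 pos [0.4299 0.2242 0.0871] a 2.8635 F [ 0.6 -0.2  0.6]
outline ((432.7254943847656, 224.3565216064453), (35.590206146240234, 74.98509216308594), 74.14875793457031)
hole [[323.3 278.3]] [0.4551 0.2178 0.01  ] 189.5
hole [[323.8 213.3]] [0.4091 0.2313 0.01  ] 284.5
centre [0.4321 0.2245 0.01  ] sep 0.048 ang -0.2845
```

View pics/w11.png

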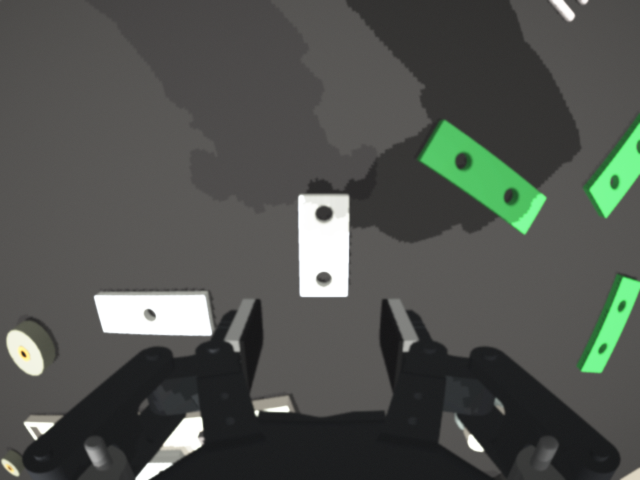

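Short plate at (323,213)–(323,278), so its centre is (0.4324,0.2244).

```bash
python3 - <<'E'
from h import *
plan(.4324,.2244,-.0315,2.860)
E
```

```text
rot [-0.0004 -0.0004  0.0035] shift [-0.0024  0.001   0.1186] rows 3.0 t 10.63 grip 0.0499 pos [0.4299 0.2242 0.0871] a 2.8635 F [ 0.6 -0.2  0.6]
```

Emit:
{"op": "drive_tool", "data": {"increments": [[0,0,0.0035,-0.0024,0,0.04,0.05],[0,0,0.0035,-0.0024,0,0.08,0.05],[0,0,0.0035,-0.0024,0,0.1,0.05],[0,0,0.0035,-0.0024,0,0.112,0.05],[0,0,0.0035,-0.0024,0,0.117,0.05],[0,0,0.0035,-0.0024,0,0.117,0.05],[0,0,0.0035,-0.0024,0,0.117,0.05]]}}

```text
time: 11.22
eef_pos: [0.4328, 0.2239, -0.0292]
tcp_rot: [0.0, 0.14, 0.99, 0.0]
force: [0.2, -0.2, 0.5]
grip_width: 0.0496
```

```bash
python3 - <<'E'
from h import *
f,st=wsnap('w12')
plan(.4324,.2244,-.0315,2.860)
E
```

```text
rot [0.0012 0.0013 0.0009] shift [ 0.0009 -0.0001  0.0028] rows 1.0 t 11.27 grip 0.0499 pos [ 0.4333  0.2242 -0.0287] a 2.8609 F [0.7 0.2 0.2]
```

View pics/w12.png

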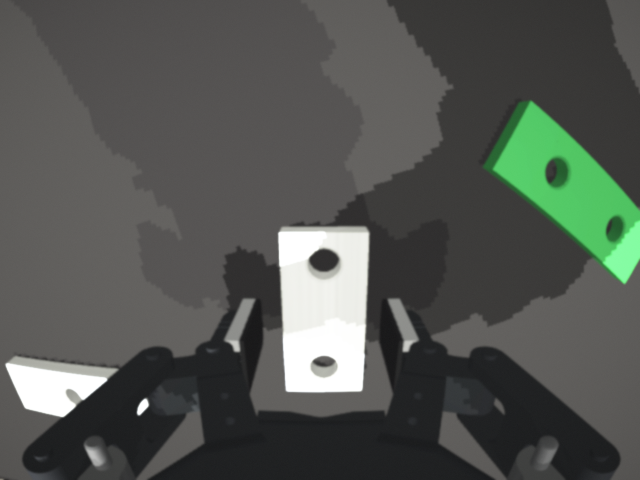

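Pads straddle the plate between its holes. Close and lift.

Emit:
{"op": "drive_tool", "data": {"increments": [[0,0,0,0.0005,0.0005,0.002,0.05],[0,0,0,0.0005,0.0005,0.002,0.02],[0,0,0,0.0005,0.0005,0.002,0.02],[0,0,0,0.0005,0.0005,0.002,0.02],[0,0,0,0.0005,0.0005,0.002,0.02],[0,0,0,0.0005,0.0005,0.002,0.02],[0,0,0,0,0,-0.03,0.02],[0,0,0,0,0,-0.07,0.02],[0,0,0,0,0,-0.11,0.02],[0,0,0,0,0,-0.13,0.02],[0,0,0,0,0,-0.13,0.02]]}}

```text
time: 12.18
eef_pos: [0.4362, 0.2258, 0.106]
tcp_rot: [0.004, 0.14, 0.99, 0.003]
force: [1.1, 0.6, -1.8]
grip_width: 0.0316
```

```bash
python3 - <<'E'
from h import *
plan(.6112,-.1003,.09,1.536)
E
```

```text
rot [0.0115 0.0017 1.3252] shift [-0.2583 -0.2651  0.016 ] rows 11.0 t 12.18 grip 0.0316 pos [0.4362 0.2258 0.106 ] a 2.8612 F [ 1.1  0.6 -1.8]
```

Emit:
{"op": "drive_tool", "data": {"increments": [[0,0,1.325,-0.258,-0.265,0.013,0.02],[0,0,1.325,-0.258,-0.265,0.013,0.02],[0,0,1.325,-0.258,-0.265,0.013,0.02],[0,0,1.325,-0.258,-0.265,0.013,0.02],[0,0,1.325,-0.258,-0.265,0.013,0.02],[0,0,1.325,-0.258,-0.265,0.013,0.02],[0,0,1.325,-0.258,-0.265,0.013,0.02],[0,0,1.325,-0.258,-0.265,0.013,0.02],[0,0,1.325,-0.258,-0.265,0.013,0.02],[0,0,1.325,-0.258,-0.265,0.013,0.02],[0,0,1.325,-0.258,-0.265,0.013,0.02],[0,0,1.325,-0.258,-0.265,0.013,0.02]]}}

```text
time: 13.18
eef_pos: [0.6061, -0.1031, 0.0859]
tcp_rot: [-0.001, 0.72, 0.694, -0.001]
force: [0.6, 1.4, -1.0]
grip_width: 0.0318
```

Emit:
{"op": "drive_tool", "data": {"increments": [[0,0,0,0,0,0,0.02],[0,0,0,0,0,0,0.02],[0,0,0,0,0,0,0.02],[0,0,0,0,0,0,0.02]]}}

```text
time: 13.52
eef_pos: [0.6067, -0.1017, 0.0874]
tcp_rot: [-0.0, 0.719, 0.695, -0.0]
force: [0.2, -0.2, -0.4]
grip_width: 0.0319
```

```bash
python3 - <<'E'
from h import *
f,st=wsnap('w13');np.savez('pics/w13.npz',**f,pos=st['eef_pos'],rot=st['tcp_rot'])
plan(.6112,-.1003,.09,1.536)
P=wcloud_tool(f)
for v in(240,280,300,330,350): print(P[v,303].round(4))
cv2.imwrite('pics/w13z.png',cv2.resize(f['image'][20:170,270:390],None,fx=4,fy=4,interpolation=cv2.INTER_CUBIC))
E
```

```text
rot [0.0001 0.     0.0017] shift [ 0.0016  0.0043 -0.0025] rows 1.0 t 13.57 grip 0.0318 pos [ 0.6068 -0.1017  0.0875] a 1.5377 F [ 0.8  0.  -0.8]
[ 0.0349 -0.0059 -0.041 ]
[ 0.0184 -0.0062 -0.0398]
[ 0.0098 -0.0064 -0.0399]
[-0.0037 -0.0066 -0.0403]
[-0.0135 -0.0068 -0.0405]
```

View pics/w13.png

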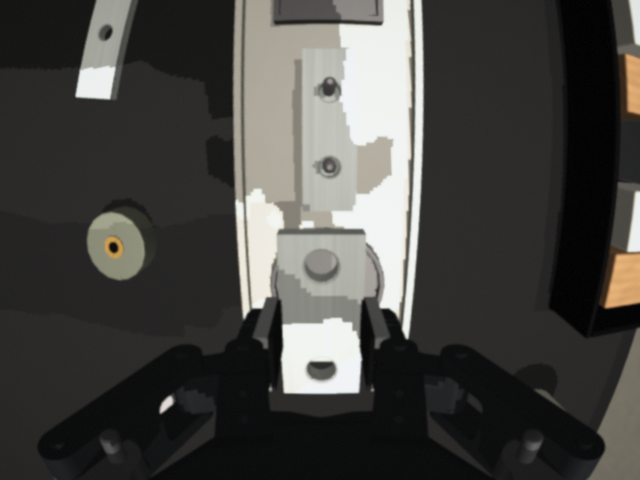

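View pics/w13z.png

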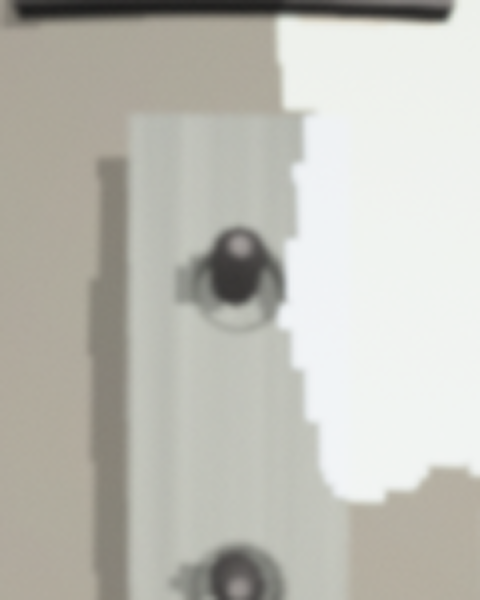

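```bash
python3 - <<'E'
from h import *
f=load('w13'); st=dict(eef_pos=f['pos'],tcp_rot=f['rot'])
p=wcast(f,st,[[329.6,80.1],[329.1,166.1]],.057); print(p.round(4)); d=p[0]-p[1]; print("pins c",p.mean(0).round(4),np.linalg.norm(d).round(4),np.arctan2(d[1],d[0]).round(4))
for h in heldholes(f,-.0403): print(h)
print(toolcast(f,[[279,232],[364,232],[282,393],[361,393]],-.0403).round(4))
plan(.6141,-.0218,.055,1.535)
E
```

```text
[[ 0.6157  0.0037  0.057 ]
 [ 0.6139 -0.0442  0.057 ]]
pins c [ 0.6148 -0.0202  0.057 ] 0.048 1.5333
(array([305, 250,  33,  30, 736], dtype=int32), array([320.73913043, 264.39809783]), array([ 0.025 ,  0.0007, -0.0403]))
(array([295, 393,  50,  17, 848], dtype=int32), array([319.52004717, 401.        ]), array([-0.0421,  0.0001, -0.0403]))
[[ 0.0379 -0.015  -0.0403]
 [ 0.0379  0.017  -0.0403]
 [-0.0375 -0.017  -0.0403]
 [-0.0375  0.0191 -0.0403]]
rot [0.0001 0.     0.0027] shift [0.0801 0.0046 0.0325] rows 3.0 t 13.57 grip 0.0318 pos [ 0.6068 -0.1017  0.0875] a 1.5377 F [ 0.8  0.  -0.8]
```

Emit:
{"op": "drive_tool", "data": {"increments": [[0,0,0.003,0.035,0.0045,0.01,0.02],[0,0,0.003,0.07,0.0045,0.02,0.02],[0,0,0.003,0.08,0.0045,0.03,0.02],[0,0,0.003,0.08,0.0045,0.045,0.02],[0,0,0.003,0.08,0.0045,0.054,0.02],[0,0,0.003,0.08,0.0045,0.055,0.02],[0,0,0.003,0.08,0.0045,0.055,0.02],[0,0,0.003,0.08,0.0045,0.055,0.02]]}}

```text
time: 14.23
eef_pos: [0.6145, -0.023, 0.0329]
tcp_rot: [0.0, 0.72, 0.693, 0.0]
force: [-0.9, -0.8, -0.9]
grip_width: 0.0324
```

```bash
python3 - <<'E'
from h import *
f,st=wsnap('w14');np.savez('pics/w14.npz',**f,pos=st['eef_pos'],rot=st['tcp_rot'])
cv2.imwrite('pics/w14z.png',cv2.resize(f['image'][185:425,240:400],None,fx=2.5,fy=2.5,interpolation=cv2.INTER_CUBIC))
plan(.6141,-.0217,.03,1.535)
E
```

```text
rot [ 0.0014  0.0001 -0.0025] shift [ 0.0014 -0.0008  0.0032] rows 1.0 t 14.28 grip 0.0317 pos [ 0.6148 -0.0231  0.0332] a 1.5325 F [-0.4  0.9 -0.5]
```

View pics/w14z.png

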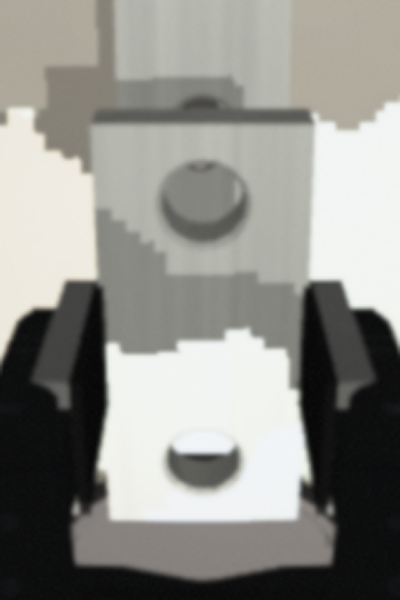

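Same alignment as before, with the pin tip at the upper edge of the front hole. Lowering onto the long plate.

Emit:
{"op": "drive_tool", "data": {"increments": [[0,0,0,0.0005,-0.0003,0.006,0.02],[0,0,0,0.0005,-0.0003,0.012,0.02],[0,0,0,0.0005,-0.0003,0.018,0.02],[0,0,0,0.0005,-0.0003,0.024,0.02],[0,0,0,0.0005,-0.0003,0.029,0.02],[0,0,0,0.0005,-0.0003,0.031,0.02],[0,0,0,0.0005,-0.0003,0.032,0.02],[0,0,0,0.0005,-0.0003,0.032,0.02]]}}

```text
time: 14.95
eef_pos: [0.6136, -0.0219, 0.0001]
tcp_rot: [-0.0, 0.72, 0.694, -0.0]
force: [-0.1, -0.1, -1.3]
grip_width: 0.0318
```

```bash
python3 - <<'E'
from h import *
f,st=wsnap('w15')
plan(.6141,-.0217,.0,1.535)
E
```

```text
rot [ 0.     -0.     -0.0017] shift [0.0002 0.0001 0.0004] rows 1.0 t 15.0 grip 0.0316 pos [ 6.139e-01 -2.190e-02  4.000e-04] a 1.5333 F [ 0.9  0.2 -1.9]
```

View pics/w15.png

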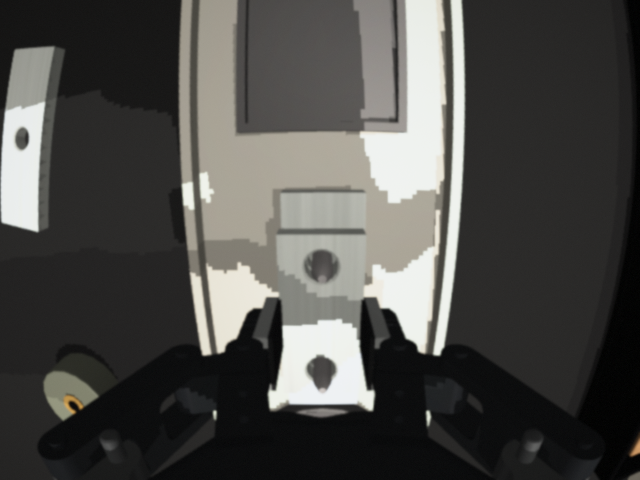

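Both pins are through the short plate. Release and rise.

Emit:
{"op": "drive_tool", "data": {"increments": [[0,0,0,0,0,0,0.05],[0,0,0,0,0,0,0.05],[0,0,0,0,0,0,0.05],[0,0,0,0,0,-0.02,0.05],[0,0,0,0,0,-0.06,0.05],[0,0,0,0,0,-0.1,0.05],[0,0,0,0,0,-0.11,0.075],[0,0,0,0,0,-0.11,0.075]]}}

```text
time: 15.67
eef_pos: [0.6178, -0.0221, 0.1155]
tcp_rot: [0.004, 0.72, 0.694, 0.003]
force: [0.5, 0.1, 0.0]
grip_width: 0.0725
```

```bash
python3 - <<'E'
from h import *
f,st=wsnap('w16')
plan(.4545,-.0955,.09,1.535)
s=load("side0");c=load("scene0")
for nm,f in(("side",s),("scene",c)):
  hsv=cv2.cvtColor(f["image"],cv2.COLOR_BGR2HSV); P=cloud(f)
  for lab,x,y,r,z in(("wheel",.4545,-.0955,.04,.024),("wsmall",.629,-.317,.03,.024)):
    m=(np.hypot(P[...,0]-x,P[...,1]-y)<r)&(hsv[...,1]>150)&(hsv[...,2]>100); w=np.where(m)
    if len(w[0]): print(nm,lab,"bush",cast(f,[[w[1].mean(),w[0].mean()]],z).round(4),len(w[0]))
E
```

```text
rot [ 0.0054 -0.     -0.0016] shift [-0.0795 -0.1586  0.022 ] rows 5.0 t 15.72 grip 0.0749 pos [ 0.6159 -0.022   0.1129] a 1.5334 F [ 0.5  0.4 -0.1]
scene wheel bush [[ 0.4512 -0.0939  0.024 ]] 15
scene wsmall bush [[ 0.6282 -0.316   0.024 ]] 37
```

View pics/w16.png

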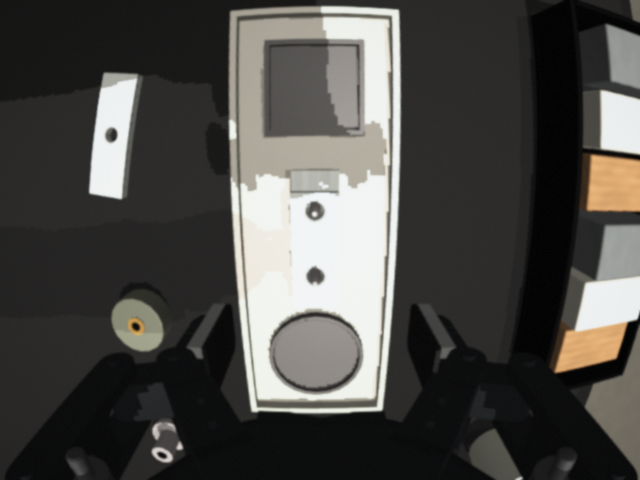

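The short plate looks seated on the long one. Next, the large wheel.

Emit:
{"op": "drive_tool", "data": {"increments": [[0,0,0,-0.04,-0.08,0.01,0.075],[0,0,0,-0.08,-0.158,0.02,0.075],[0,0,0,-0.08,-0.158,0.02,0.075],[0,0,0,-0.08,-0.158,0.02,0.075],[0,0,0,-0.08,-0.158,0.02,0.075],[0,0,0,-0.08,-0.158,0.02,0.075],[0,0,0,-0.08,-0.158,0.02,0.075],[0,0,0,-0.08,-0.158,0.02,0.075]]}}

```text
time: 16.38
eef_pos: [0.4545, -0.0959, 0.0903]
tcp_rot: [0.0, 0.72, 0.694, 0.001]
force: [0.1, 0.9, 0.6]
grip_width: 0.075
```

```bash
python3 - <<'E'
from h import *
f,st=wsnap('w17');np.savez('pics/w17.npz',**f,pos=st['eef_pos'],rot=st['tcp_rot'])
hsv=cv2.cvtColor(f["image"],cv2.COLOR_BGR2HSV)
m=((hsv[...,1]>120)&(hsv[...,2]>100)).astype(np.uint8); k,l,s,ce=cv2.connectedComponentsWithStats(m)
for i in range(1,k):
    if s[i,4]>30: print(s[i],ce[i].round(1),wcast(f,st,ce[i],.024).round(4))
plan(.4535,-.095,-.02,1.535)
E
```

```text
[305 235  24  24 327] [316.5 246.7] [[ 0.4524 -0.0948  0.024 ]]
[492 444  14  11  87] [498.2 448.6] [[ 0.6295 -0.3176  0.024 ]]
rot [ 0.0015 -0.     -0.001 ] shift [ 0.0007 -0.0016  0.1104] rows 3.0 t 16.43 grip 0.075 pos [ 0.4549 -0.0958  0.0904] a 1.534 F [ 0.5 -0.5  0.1]
```

View pics/w17.png

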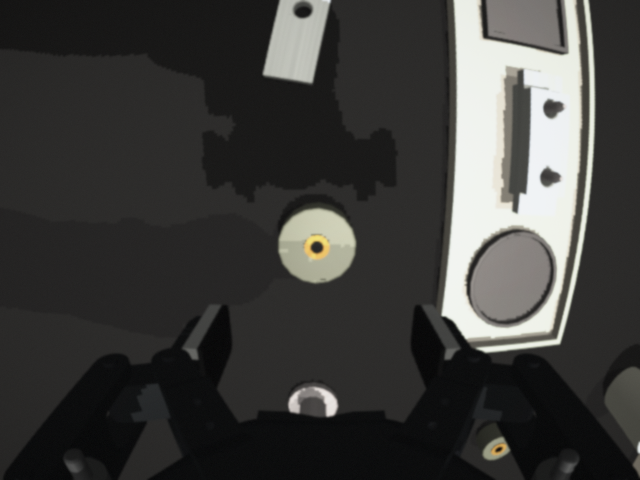

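```bash
python3 - <<'E'
from h import *
plan(.4518,-.0958,-.026,1.535)
E
```

```text
rot [ 0.0015 -0.     -0.001 ] shift [-1.000e-04 -3.200e-03  1.164e-01] rows 3.0 t 16.43 grip 0.075 pos [ 0.4549 -0.0958  0.0904] a 1.534 F [ 0.5 -0.5  0.1]
```

Emit:
{"op": "drive_tool", "data": {"increments": [[0.001,0,0,0.001,-0.003,0.04,0.075],[0.001,0,0,0.001,-0.003,0.08,0.075],[0.001,0,0,0.001,-0.003,0.105,0.075],[0.001,0,0,0.001,-0.003,0.115,0.075],[0.001,0,0,0.001,-0.003,0.115,0.075],[0.001,0,0,0.001,-0.003,0.115,0.075]]}}

```text
time: 16.93
eef_pos: [0.451, -0.0944, -0.0251]
tcp_rot: [-0.001, 0.72, 0.694, -0.001]
force: [0.4, -0.4, 0.4]
grip_width: 0.075
```

```bash
python3 - <<'E'
from h import *
f,st=wsnap('w18')
plan(.4518,-.0958,-.026,1.535)
E
```

```text
rot [ 0.0003  0.0001 -0.0008] shift [-0.0011  0.0001  0.0018] rows 1.0 t 16.98 grip 0.075 pos [ 0.4518 -0.0947 -0.0242] a 1.5342 F [ 0.5  0.5 -0.1]
```

View pics/w18.png

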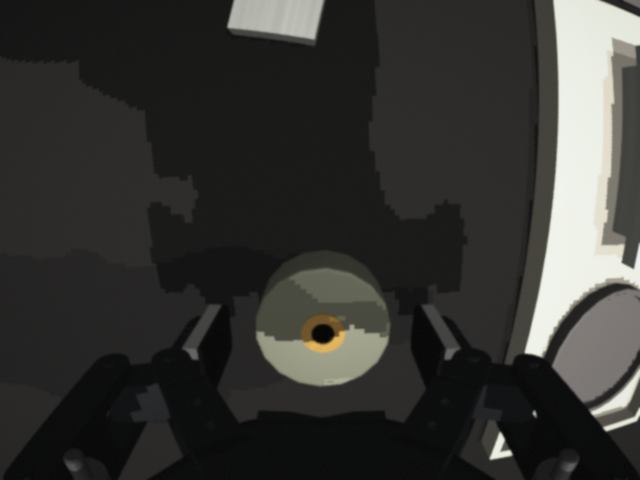

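The wheel is centred between the pads. Grip and lift.

Emit:
{"op": "drive_tool", "data": {"increments": [[0,0,0,0,0,0.001,0.04],[0,0,0,0,0,0.001,0.04],[0,0,0,0,0,0.001,0.04],[0,0,0,0,0,0.001,0.04],[0,0,0,0,0,0.001,0.04],[0,0,0,0,0,-0.03,0.04],[0,0,0,0,0,-0.06,0.04],[0,0,0,0,0,-0.09,0.04],[0,0,0,0,0,-0.09,0.04],[0,0,0,0,0,-0.09,0.04]]}}

```text
time: 17.82
eef_pos: [0.4527, -0.0954, 0.068]
tcp_rot: [0.002, 0.72, 0.694, 0.001]
force: [-0.3, -0.2, -1.2]
grip_width: 0.0512
```

```bash
python3 - <<'E'
from h import *
f,st=wsnap('w19');np.savez('pics/w19.npz',**f,pos=st['eef_pos'],rot=st['tcp_rot'])
P=wcloud_tool(f); print(P[300,310].round(4),P[370,310].round(4),P[330,345].round(4))
plan(.610,-.1328,.06,1.535)
E
```

```text
[ 0.0133 -0.0033 -0.0475] [-0.0187 -0.0038 -0.0479] [ 0.0001  0.0102 -0.0473]
rot [ 0.0018  0.0005 -0.0017] shift [-0.0318  0.1603  0.0067] rows 4.0 t 17.87 grip 0.0513 pos [ 0.451  -0.095   0.0664] a 1.5333 F [-0.4  0.9 -1.7]
```

View pics/w19.png

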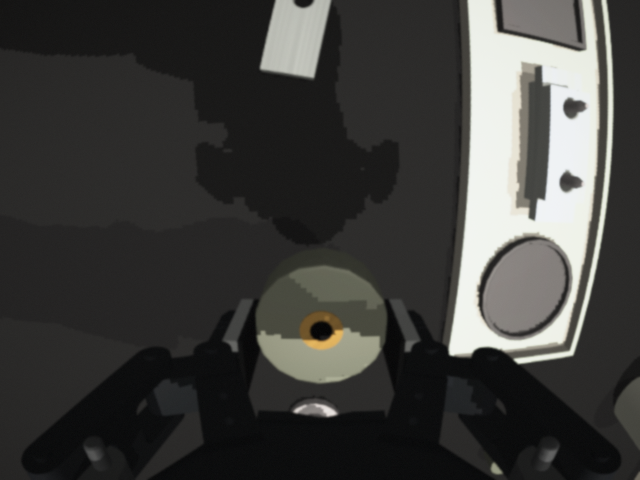

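Emit:
{"op": "drive_tool", "data": {"increments": [[0.001,0,0,-0.011,0.04,0.002,0.04],[0.001,0,0,-0.021,0.08,0.004,0.04],[0.001,0,0,-0.031,0.12,0.006,0.04],[0.001,0,0,-0.032,0.16,0.006,0.04],[0.001,0,0,-0.032,0.16,0.006,0.04],[0.001,0,0,-0.032,0.16,0.006,0.04],[0.001,0,0,-0.032,0.16,0.006,0.04],[0.001,0,0,-0.032,0.16,0.006,0.04]]}}

```text
time: 18.53
eef_pos: [0.6063, -0.1323, 0.058]
tcp_rot: [-0.002, 0.72, 0.694, -0.002]
force: [0.2, 0.3, -0.5]
grip_width: 0.0513
```

```bash
python3 - <<'E'
from h import *
f,st=wsnap('w20');np.savez('pics/w20.npz',**f,pos=st['eef_pos'],rot=st['tcp_rot'])
plan(.610,-.1325,-.0145,1.535)
print(toolcast(f,[[321,331]],-.0475))
E
```

```text
rot [-0.0048 -0.0005 -0.0017] shift [-0.      0.0038  0.073 ] rows 2.0 t 18.58 grip 0.0511 pos [ 0.6065 -0.1324  0.0585] a 1.5333 F [ 0.   0.9 -1.5]
[[-0.00013654  0.00079647 -0.0475    ]]
```

View pics/w20.png

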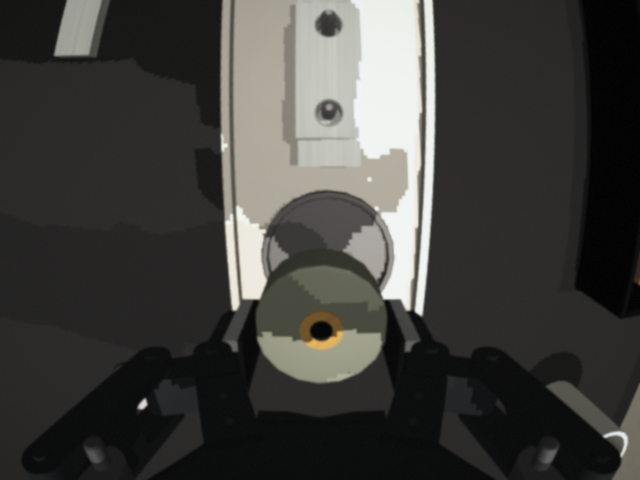

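Emit:
{"op": "drive_tool", "data": {"increments": [[-0.002,0,0,0,0.003,0.025,0.04],[-0.002,0,0,0,0.003,0.045,0.04],[-0.002,0,0,0,0.003,0.058,0.04],[-0.002,0,0,0,0.003,0.066,0.04],[-0.002,0,0,0,0.003,0.069,0.04],[-0.002,0,0,0,0.003,0.069,0.04],[-0.002,0,0,0,0.003,0.069,0.04]]}}

```text
time: 19.17
eef_pos: [0.612, -0.133, -0.0088]
tcp_rot: [0.0, 0.72, 0.694, 0.0]
force: [-0.1, 0.0, -0.7]
grip_width: 0.051
```

```bash
python3 - <<'E'
from h import *
f,st=wsnap('w21')
plan(.610,-.1325,-.0145,1.535)
E
```

```text
rot [ 0.0018  0.0003 -0.0017] shift [ 0.0005 -0.0024  0.0059] rows 1.0 t 19.22 grip 0.0512 pos [ 0.6124 -0.1331 -0.0086] a 1.5333 F [-0.2  0.5 -1. ]
```

View pics/w21.png

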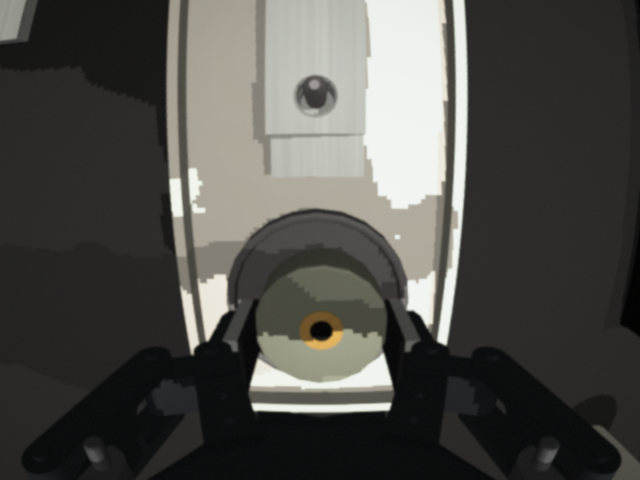

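Emit:
{"op": "drive_tool", "data": {"increments": [[0,0,0,0,-0.002,0.003,0.04],[0,0,0,0,-0.002,0.005,0.04],[0,0,0,0,-0.002,0.0055,0.04],[0,0,0,0,-0.002,0.0055,0.04],[0,0,0,0,-0.002,0.0055,0.04]]}}

```text
time: 19.63
eef_pos: [0.6097, -0.1329, -0.0147]
tcp_rot: [0.0, 0.72, 0.694, 0.0]
force: [-0.9, 0.2, 3.8]
grip_width: 0.0515
```

```bash
python3 - <<'E'
from h import *
plan(.610,-.1325,-.0145,1.535)
E
```

```text
rot [ 0.0003  0.0001 -0.0018] shift [ 0.0004  0.0003 -0.0002] rows 1.0 t 19.63 grip 0.0515 pos [ 0.6097 -0.1329 -0.0147] a 1.5332 F [-0.9  0.2  3.8]
```

Light contact (force z went up about 5 N), so the wheel is on the dish floor. Open a little and rise.

Emit:
{"op": "drive_tool", "data": {"increments": [[0,0,0,0,0,0,0.064],[0,0,0,0,0,0,0.064],[0,0,0,0,0,0,0.064],[0,0,0,0,0,-0.02,0.064],[0,0,0,0,0,-0.05,0.064],[0,0,0,0,0,-0.09,0.064],[0,0,0,0,0,-0.11,0.05],[0,0,0,0,0,-0.11,0.05]]}}

```text
time: 20.3
eef_pos: [0.614, -0.1338, 0.1006]
tcp_rot: [0.004, 0.72, 0.694, 0.003]
force: [0.3, -0.0, 0.8]
grip_width: 0.05
```

```bash
python3 - <<'E'
from h import *
f,st=wsnap('w22')
hsv=cv2.cvtColor(f["image"],cv2.COLOR_BGR2HSV)
m=((hsv[...,1]>120)&(hsv[...,2]>100)).astype(np.uint8); k,l,s,ce=cv2.connectedComponentsWithStats(m)
for i in range(1,k):
    if s[i,4]>30: print(s[i],ce[i].round(1),wcast(f,st,ce[i],.033).round(4))
plan(.4435,-.247,.08,1.2)
E
```

```text
[ 600   14   40   61 1876] [620.2  45.1] [[0.8721 0.0323 0.033 ]]
[ 594  206   46   57 2093] [618.5 234.9] [[ 0.8768 -0.1329  0.033 ]]
[302 235  24  23 325] [313.5 246.1] [[ 0.6105 -0.1327  0.033 ]]
rot [6.800e-03 1.000e-04 3.333e-01] shift [-0.1198 -0.1647  0.017 ] rows 5.0 t 20.35 grip 0.0498 pos [ 0.6124 -0.1334  0.0979] a 1.5333 F [ 0.2  1.3 -0.2]
```

View pics/w22.png

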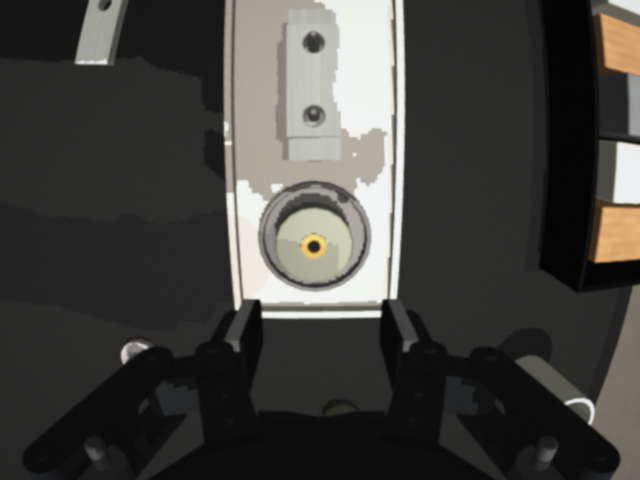

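Wheel is in the dish at (0.6105,-0.1327), essentially centred. Now the collar.

```bash
python3 - <<'E'
from h import *
plan(.4435,-.247,.08,1.535)
E
```

```text
rot [ 0.0067  0.0012 -0.0017] shift [-0.1198 -0.1647  0.017 ] rows 5.0 t 20.35 grip 0.0498 pos [ 0.6124 -0.1334  0.0979] a 1.5333 F [ 0.2  1.3 -0.2]
```

Emit:
{"op": "drive_tool", "data": {"increments": [[0,0,0,-0.023,-0.033,0.004,0.05],[0,0,0,-0.046,-0.066,0.008,0.05],[0,0,0,-0.07,-0.1,0.012,0.05],[0,0,0,-0.094,-0.134,0.016,0.05],[0,0,0,-0.12,-0.166,0.016,0.05],[0,0,0,-0.12,-0.166,0.016,0.05],[0,0,0,-0.12,-0.166,0.016,0.05],[0,0,0,-0.12,-0.166,0.016,0.05],[0,0,0,-0.12,-0.166,0.016,0.05]]}}

```text
time: 21.1
eef_pos: [0.4401, -0.2461, 0.0782]
tcp_rot: [-0.0, 0.72, 0.694, 0.0]
force: [0.3, 0.5, -0.2]
grip_width: 0.0502
```

```bash
python3 - <<'E'
from h import *
f,st=wsnap('w23');np.savez('pics/w23.npz',**f,pos=st['eef_pos'],rot=st['tcp_rot'])
plan(.4435,-.247,.08,1.535)
P=wcloud_tool(f); q=st['tcp_rot']; M=R.from_quat([q[1],q[2],q[3],q[0]]).as_matrix(); W=P@M.T+st['eef_pos']
m=(np.hypot(W[...,0]-.4435,W[...,1]+.247)<.035)
for a,b in((.033,.043),(.006,.012)):
    w=W[m&(W[...,2]>a)&(W[...,2]<b)]; print(len(w),w.min(0).round(4),w.max(0).round(4),((w.min(0)+w.max(0))/2).round(4))
E
```

```text
rot [ 0.0001 -0.0003 -0.0001] shift [-0.0009  0.0032 -0.0016] rows 1.0 t 21.15 grip 0.0501 pos [ 0.4403 -0.2459  0.0784] a 1.5349 F [0.9 0.1 0.5]
1147 [ 0.4304 -0.2575  0.033 ] [ 0.454  -0.2343  0.04  ] [ 0.4422 -0.2459  0.0365]
1580 [ 0.4209 -0.2653  0.006 ] [ 0.4639 -0.2245  0.0118] [ 0.4424 -0.2449  0.0089]
```

View pics/w23.png

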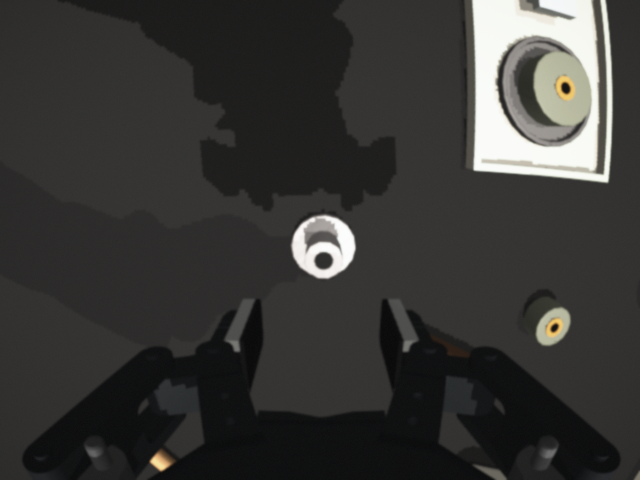

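Collar boss top at (322,261), centre (0.4422,-0.2459). Descend around the boss, keeping the tips about 14 mm up, above the flange.

Emit:
{"op": "drive_tool", "data": {"increments": [[0,0,0,0,0.001,0.035,0.05],[0,0,0,0,0.001,0.065,0.05],[0,0,0,0,0.001,0.085,0.05],[0,0,0,0,0.001,0.095,0.05],[0,0,0,0,0.001,0.097,0.05],[0,0,0,0,0.001,0.097,0.05],[0,0,0,0,0.001,0.097,0.05]]}}

```text
time: 21.73
eef_pos: [0.4415, -0.2465, -0.0178]
tcp_rot: [0.001, 0.72, 0.694, 0.0]
force: [-0.5, -0.4, 0.2]
grip_width: 0.0499
```

```bash
python3 - <<'E'
from h import *
f,st=wsnap('w24')
plan(.4414,-.2459,-.020,1.535)
E
```

```text
rot [ 0.0018  0.0009 -0.0008] shift [ 0.0009 -0.0004  0.0026] rows 1.0 t 21.78 grip 0.05 pos [ 0.4417 -0.2468 -0.0174] a 1.5342 F [-0.  -0.5  0. ]
```

View pics/w24.png

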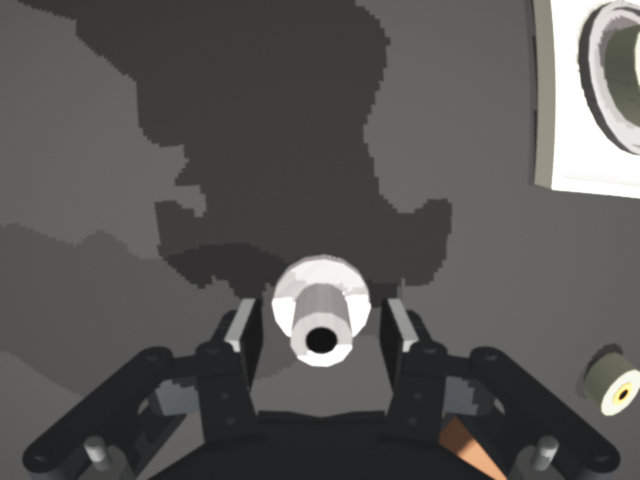

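Emit:
{"op": "drive_tool", "data": {"increments": [[0,0,0,0.0005,0,0.002,0.05],[0,0,0,0.0005,0,0.002,0.01],[0,0,0,0.0005,0,0.002,0.01],[0,0,0,0.0005,0,0.002,0.01],[0,0,0,0.0005,0,0.002,0.01],[0,0,0,0.0005,0,0.002,0.01],[0,0,0,0.0005,0,0.002,0.01],[0,0,0,0,0,-0.03,0.01],[0,0,0,0,0,-0.06,0.01],[0,0,0,0,0,-0.09,0.01],[0,0,0,0,0,-0.1,0.01],[0,0,0,0,0,-0.1,0.01]]}}

```text
time: 22.78
eef_pos: [0.4425, -0.248, 0.0848]
tcp_rot: [0.003, 0.72, 0.694, 0.001]
force: [0.4, -0.6, -2.6]
grip_width: 0.0223
```

```bash
python3 - <<'E'
from h import *
f,st=wsnap('w25')
plan(.6178,.0916,.08,1.535)
E
```

```text
rot [ 0.0027  0.0014 -0.0019] shift [0.3453 0.1637 0.0028] rows 10.0 t 22.83 grip 0.022 pos [ 0.4412 -0.2472  0.0829] a 1.5331 F [ 0.7 -0.2 -1.1]
```

View pics/w25.png

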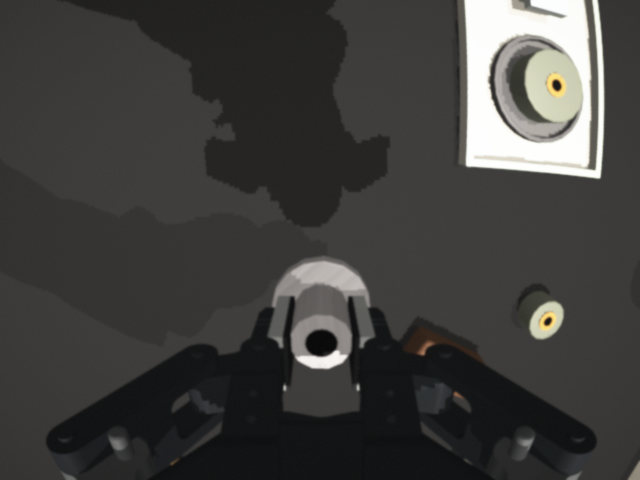

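Collar is held upright by the boss. Carry it to the square dish.

Emit:
{"op": "drive_tool", "data": {"increments": [[0,0,-0.001,0.345,0.163,0.002,0.01],[0,0,-0.001,0.345,0.163,0.002,0.01],[0,0,-0.001,0.345,0.163,0.002,0.01],[0,0,-0.001,0.345,0.163,0.002,0.01],[0,0,-0.001,0.345,0.163,0.002,0.01],[0,0,-0.001,0.345,0.163,0.002,0.01],[0,0,-0.001,0.345,0.163,0.002,0.01],[0,0,-0.001,0.345,0.163,0.002,0.01],[0,0,-0.001,0.345,0.163,0.002,0.01],[0,0,-0.001,0.345,0.163,0.002,0.01],[0,0,-0.001,0.345,0.163,0.002,0.01],[0,0,-0.001,0.345,0.163,0.002,0.01]]}}

```text
time: 23.83
eef_pos: [0.6142, 0.0919, 0.0775]
tcp_rot: [-0.001, 0.72, 0.694, -0.002]
force: [-0.8, -0.8, -1.0]
grip_width: 0.0222
```

Emit:
{"op": "drive_tool", "data": {"increments": [[0,0,0,0,0,0.01,0.01],[0,0,0,0,0,0.02,0.01],[0,0,0,0,0,0.02,0.01],[0,0,0,0,0,0.02,0.01]]}}

```text
time: 24.17
eef_pos: [0.6143, 0.0906, 0.0584]
tcp_rot: [-0.001, 0.721, 0.693, -0.001]
force: [0.8, -0.2, -1.3]
grip_width: 0.0221
```

```bash
python3 - <<'E'
from h import *
f,st=wsnap('w26')
P=wcloud_tool(f); q=P[(abs(P[...,0])<.02)&(abs(P[...,1])<.02)]; 
print("boss top z",[P[362,u].round(4).tolist() for u in(312,320,330)],"flange",P[270,320].round(4))
plan(.6180,.0916,-.010,1.535)
E
```

```text
boss top z [[-0.0078, -0.0026, -0.0579], [-0.0083, 0.0004, -0.0572], [-0.0082, 0.0042, -0.0574]] flange [ 0.0182  0.0004 -0.0278]
rot [-0.0017  0.0004 -0.0022] shift [0.0008 0.0029 0.0691] rows 2.0 t 24.22 grip 0.0223 pos [0.6151 0.0909 0.0591] a 1.5328 F [ 0.2  0.  -1.6]
```

View pics/w26.png

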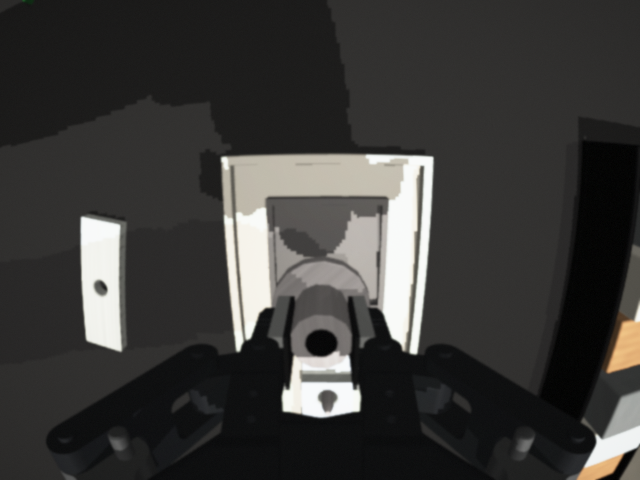

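Emit:
{"op": "drive_tool", "data": {"increments": [[-0.001,0,0,0.0005,0.0025,0.025,0.01],[-0.001,0,0,0.0005,0.0025,0.045,0.01],[-0.001,0,0,0.0005,0.0025,0.056,0.01],[-0.001,0,0,0.0005,0.0025,0.062,0.01],[-0.001,0,0,0.0005,0.0025,0.065,0.01],[-0.001,0,0,0.0005,0.0025,0.067,0.01],[-0.001,0,0,0.0005,0.0025,0.067,0.01],[-0.001,0,0,0.0005,0.0025,0.067,0.01]]}}

```text
time: 24.88
eef_pos: [0.6195, 0.0926, -0.0063]
tcp_rot: [0.001, 0.72, 0.694, 0.001]
force: [0.2, 0.4, -1.2]
grip_width: 0.0224
```

```bash
python3 - <<'E'
from h import *
f,st=wsnap('w27')
plan(.6180,.0916,-.0105,1.535)
E
```

```text
rot [ 0.0028 -0.0004 -0.0007] shift [-0.001  -0.0015  0.0043] rows 1.0 t 24.93 grip 0.0224 pos [ 0.6195  0.0926 -0.0062] a 1.5343 F [-0.4 -0.4 -1. ]
```

View pics/w27.png

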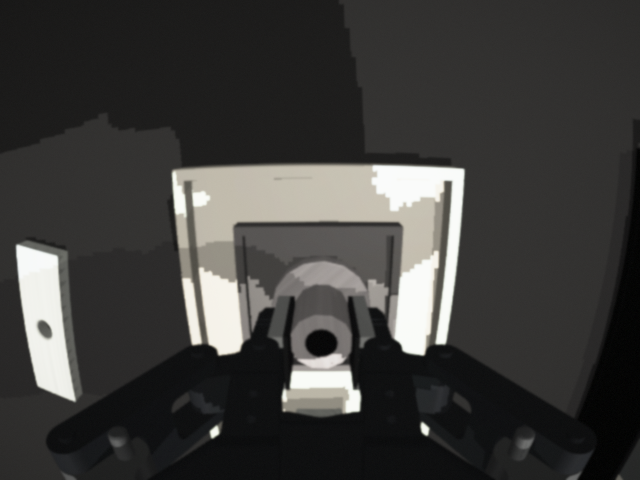

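Emit:
{"op": "drive_tool", "data": {"increments": [[0.002,0,0,-0.001,-0.001,0.002,0.01],[0.002,0,0,-0.001,-0.001,0.003,0.01],[0.002,0,0,-0.001,-0.001,0.004,0.01],[0.002,0,0,-0.001,-0.001,0.004,0.01],[0.002,0,0,-0.001,-0.001,0.004,0.01]]}}

```text
time: 25.35
eef_pos: [0.6177, 0.0914, -0.0104]
tcp_rot: [-0.0, 0.72, 0.694, -0.0]
force: [-1.6, 0.1, 6.0]
grip_width: 0.0223
```

Contact at 6 N, so the collar is on the dish floor. Release and rise.

Emit:
{"op": "drive_tool", "data": {"increments": [[0,0,0,0,0,0,0.045],[0,0,0,0,0,0,0.045],[0,0,0,0,0,0,0.045],[0,0,0,0,0,-0.015,0.045],[0,0,0,0,0,-0.05,0.045],[0,0,0,0,0,-0.09,0.045],[0,0,0,0,0,-0.13,0.045],[0,0,0,-0.03,-0.04,-0.14,0.045],[0,0,0,-0.06,-0.08,-0.14,0.045],[0,0,0,-0.09,-0.12,-0.14,0.045],[0,0,0,-0.1,-0.15,-0.14,0.045],[0,0,0,-0.1,-0.15,-0.14,0.045]]}}

```text
time: 26.35
eef_pos: [0.4574, -0.0047, 0.1282]
tcp_rot: [-0.002, 0.721, 0.693, -0.003]
force: [-0.8, 0.5, -0.1]
grip_width: 0.045
```

Emit:
{"op": "drive_tool", "data": {"increments": [[0,0,0,-0.04,-0.08,-0.02,0.045],[0,0,0,-0.04,-0.08,-0.02,0.045],[0,0,0,-0.04,-0.08,-0.02,0.045],[0,0,0,-0.04,-0.08,-0.02,0.045],[0,0,0,-0.04,-0.08,-0.02,0.045],[0,0,0,-0.04,-0.08,-0.02,0.045]]}}

```text
time: 26.85
eef_pos: [0.3845, -0.0398, 0.1491]
tcp_rot: [0.0, 0.72, 0.694, 0.0]
force: [-0.7, -0.4, 0.0]
grip_width: 0.0452
```

```bash
python3 - <<'E'
from h import *
from bench import *
f,st=wsnap('w28');np.savez('pics/w28.npz',**f,pos=st['eef_pos'],rot=st['tcp_rot'])
print(st['eef_pos'],st['time'])
Bc=np.array([.6148,-.0204]); ty=np.array([.0355,.9994]); tx=np.array([.9994,-.0355])
for n in("side","scene"):
    g=grab_frame(n); np.savez(f"pics/{n}9.npz",**g); cv2.imwrite(f"pics/{n}9.png",g["image"])
    P=cloud(g); xy=P[...,:2]-Bc; a=xy@tx; b=xy@ty; z=P[...,2]
    for nm,m in (("short top",(abs(a)<.014)&(abs(b)<.034)&(z>.035)&(z<.046)),("long ends",(abs(a)<.014)&(abs(b)>.040)&(abs(b)<.049)&(z>.02)&(z<.04)),("wheel top",(np.hypot(a,b+.112)<.02)),("collar boss",(np.hypot(a,b-.112)<.025)&(z>.04)),("onehole",(np.hypot(P[...,0]-.45,P[...,1]-.07)<.06)&(z>.006)),("small",(np.hypot(P[...,0]-.629,P[...,1]+.317)<.03)&(z>.018))):
        q=P[m&(g["depth"]>0)]
        if len(q): print(n,nm,len(q),np.median(q,0).round(4),"p5",np.percentile(q,5,axis=0).round(4),"p95",np.percentile(q,95,axis=0).round(4))
E
```

```text
[ 0.38446849 -0.03984502  0.14914178] 26.85
side short top 273 [ 0.6139 -0.022   0.0393] p5 [ 0.602  -0.0521  0.0363] p95 [0.6273 0.0089 0.0425]
side long ends 61 [ 0.6126 -0.0624  0.0292] p5 [ 0.6025 -0.0683  0.0267] p95 [0.6258 0.0273 0.0325]
side wheel top 240 [ 0.6106 -0.1332  0.0325] p5 [ 0.5944 -0.1475  0.0293] p95 [ 0.6264 -0.1161  0.0353]
side collar boss 73 [0.6199 0.0905 0.0456] p5 [0.6097 0.0813 0.0408] p95 [0.629  0.1017 0.0498]
side onehole 463 [0.4502 0.0679 0.0096] p5 [0.4297 0.0239 0.0069] p95 [0.4696 0.1165 0.0126]
side small 286 [ 0.6294 -0.3179  0.0233] p5 [ 0.6153 -0.3314  0.0198] p95 [ 0.6437 -0.3015  0.0262]
scene short top 240 [ 0.6172 -0.0207  0.0394] p5 [ 0.6026 -0.0511  0.0373] p95 [0.6275 0.0081 0.0423]
scene long ends 56 [ 0.6138 -0.0624  0.0295] p5 [ 0.6021 -0.0687  0.0275] p95 [0.6278 0.0279 0.0307]
scene wheel top 217 [ 0.6114 -0.1329  0.0323] p5 [ 0.5949 -0.1481  0.0303] p95 [ 0.6264 -0.117   0.0344]
scene collar boss 75 [0.6218 0.0885 0.046 ] p5 [0.6108 0.0797 0.0403] p95 [0.6299 0.0985 0.0487]
scene onehole 366 [0.451  0.0661 0.0091] p5 [0.4289 0.0242 0.007 ] p95 [0.4711 0.1159 0.0113]
scene small 285 [ 0.6314 -0.3176  0.0235] p5 [ 0.6161 -0.3321  0.0202] p95 [ 0.6454 -0.3027  0.0256]
```

View pics/scene9.png

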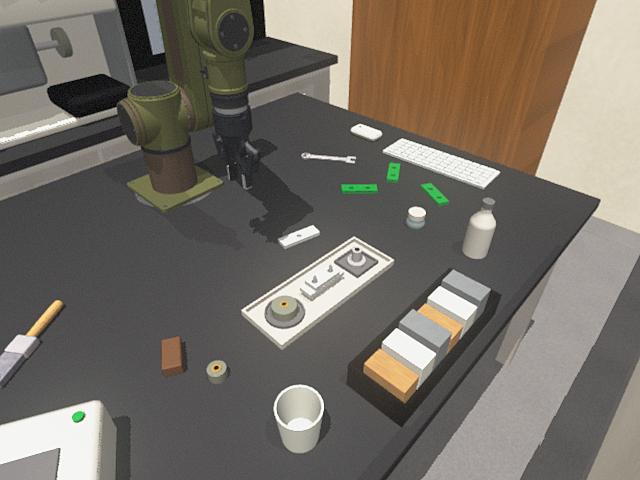

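View pics/side9.png

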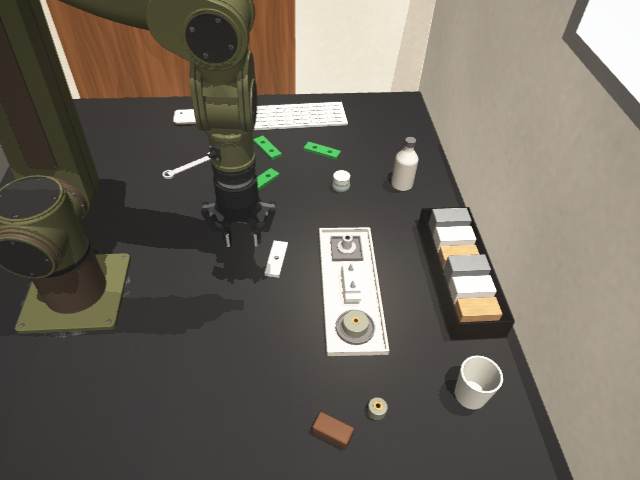

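Everything is in place: short plate top at 0.039, long plate top at 0.029 and wheel top at 0.0325. The collar is upright in the square dish, and the look-alikes read the same as at the start. Handing in.

```bash
python3 -c "
from bench import *
print(job_done())"
```

```text
the job is handed in; nothing more can be done
None
```

The wheel-change kit is made up in the tray, and I handed the job in at about 27 s of the 122 s allowed. The hand-in reports no verdict, so the results below are my own last checks from the scene and side cameras.

- **Plates:** the long plate is on the block and the short one flat on it, with both pins through both. Their tops measured about 29 mm and 39 mm, against 30 and 40 mm nominal. I saw no tilt and took no separate final sideways reading, but the holes let a plate shift only about 2.5 mm on the pins.
- **Large wheel:** it lies flat in the round dish at (0.6105, -0.133), less than 1 mm from the dish centre. Its top is at 32.5 mm, against 33 mm nominal.
- **Collar:** it stands upright, flange down, in the square dish, about 2–4 mm off centre. I felt light contact with the floor (6 N) before letting go.
- **One-hole plate and small wheel:** both are still within measuring noise (about 2 mm) of where they started. The gripper is clear of everything.

**Gripper length:** the stated tool point disagreed with what the cameras showed. The real fingertips sit about 34–36 mm behind it, and a first test close over the long plate met nothing. I measured the offset from the wrist camera's depth image and allowed for it in every later grasp and placement. No other check failed.

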